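Square up the plate pack and hold the swing mirror so the camera sees its notched side

TASK

Lay the two loose notched aluminium plates flat on the one that already lies between the pins of the nest, all notches above one another on the same side, so that the three make a square, fully seated pack. Then let go of the pack, take the black handle of the spring-loaded mirror and swing the mirror until the camera on the rail sees the pack's notches in the middle of it, and finish still holding the mirror still at that angle, because it springs back when let go. Leave the other things on the bench where they are.

Things in the scene. Friction and masses are not known exactly. Their poses are not given: they have to be found in the camera images.
- nest: Dark steel stacking nest fixed to the bench: block 124 x 90 x 16 mm with eight upright steel pins round an 82 x 52 mm pocket (1 mm play all round a plate). Origin: centre of the underside, on the bench; x along the pocket's 80 mm length, y across it to the side that looks at the mirror, where the notches belong, z up. Pocket floor at z = 16 mm.
- nest_floor (a point): Centre of the nest's pocket floor, 16 mm above the bench, axes as the nest. The pins are 10 mm thick, straight to 55 mm and bullet-nosed to 67 mm above the bench: four along the long sides at x = +-28, y = +-31 mm, four at the ends at x = +-46, y = +-14 mm; the middle of each long side is open for a finger.
- plate_base: Aluminium plate 80 x 50 x 12 mm, 0.13 kg, two 10 mm bores, one notch 10 mm wide and 6 mm deep in the middle of a long edge. Already lies in the nest, notch to the nest's +y side. Origin: centre of its underside; x along its 80 mm, y across its 50 mm to the notched edge, z up.
- plate_a: Loose plate like plate_base (mass 0.10 to 0.17 kg), lying flat on the bench to the right of the nest, notched edge to the robot's left within 25 degrees. Origin and axes as plate_base. In the finished pack its origin is 28 or 40 mm above the bench (plates a and b in either order).
- plate_b: The other loose plate, the same as plate_a. (Towers of white boxes, nearly half a metre high, stand behind the nest and the plates: keep the arm in front of them.)
- plate_base_notch (a point): Mouth of the notch of plate_base: middle of its notched edge, at half thickness (0, 25, 6 mm in the plate's frame).
- plate_a_notch (a point): The same point of plate_a.
- plate_b_notch (a point): The same point of plate_b.
- sight_rail: Aluminium rail 400 mm long, 40 mm wide, 16 mm high, fixed to the bench; the swing mirror stands at its end near the robot, a small grey camera at its far end. Origin: foot of the mirror's upright axis on the bench; x along the rail to the camera, y to the left, z up.
- camera_lens (a point): Front of the camera's black lens, 242 mm from the mirror's axis, 70 mm above the bench. The camera looks along the rail at the mirror's axis. With the mirror at angle q it sees what lies, from the mirror's axis, in the direction turned 2q clockwise (seen from above) from the rail's x axis: the notch must lie in that direction.
- swing_mirror (a joint): Angle of the mirror about its upright axis, rad, 0 to 1.4, rests at 0: glass (56 mm wide, 46 mm high, centre 60 mm above the bench) facing the camera squarely; grows clockwise seen from above. The glass surface contains the axis. A spring turns it back towards 0 with 0.018 N m plus 0.06 N m per radian.
- mirror_handle (a point): Black upright blade on top of the mirror, turning with it about the mirror's axis: 40 mm long along its y (parallel to the glass), 12 mm thick along its x (the way the glass faces), 24 mm high, from 98 to 122 mm above the bench, on a thin stem over the mirror's top at 90 mm. Pinch it across its 12 mm. This point: the centre of its underside, on the axis.
- sight_line (a point): Nothing to be seen: the camera's line of sight after the mirror. Origin on the mirror's axis 70 mm above the bench, x along the reflected line, y to its left, z up. A notch is in the middle of the picture when its y in this frame is near zero (x ahead).
- ring_gauge: Bystander: steel plug gauge 32 mm thick, 40 mm high, upright. Origin under its centre.
- tape_roll: Bystander: roll of tape lying flat, 63 mm across, 19 mm high. Origin under its centre.
- side_cutter: Bystander: side cutter with blue grips, 127 mm long, lying flat near the front edge. Origin under its centre.
- puck_b: Bystander: black round unit with a white top, 54 mm across, 44 mm high, standing near the front edge. Origin under its centre.
There are look-alikes about, which are no part of the job. Leave any green look-alike of the plate_b alone.

How it is judged (in metres and radians):
On the way:
1. both loose plates lie squarely on the first one in the nest, notches in line, and are let go (horizontal distance between each of plate_a, plate_b, plate_base and nest below 0.004 m and horizontal distance between each of plate_a, plate_b and plate_base below 0.004 m and horizontal distance between each of plate_a_notch, plate_b_notch and plate_base_notch below 0.005 m and angle between the x axis of each of plate_a, plate_b and the x axis of nest, either way round below 0.08 rad and angle between each of plate_a, plate_b's own z axis and vertical below 0.06 rad and contact force between the fingers and plate_a below 0.1 N and contact force between the fingers and plate_b below 0.1 N and z of plate_base in the frame of nest between 0.013 and 0.019 m and contact force between the fingers and plate_base below 0.1 N and ((z of plate_a in the frame of nest between 0.025 and 0.031 m and z of plate_b in the frame of nest between 0.037 and 0.043 m) or (z of plate_b in the frame of nest between 0.025 and 0.031 m and z of plate_a in the frame of nest between 0.037 and 0.043 m))), for 0.2 s.
At the end, for the whole second after the job is handed in: Plates flat and fully down in the nest (height within 3 mm, centred within 4 mm, notches within 5 mm of one another), not touched; the fingers hold the mirror handle (over 1 N), the mirror stands still, every notch is within 12 mm of the camera's reflected line of sight (all of step 1 and y of plate_base_notch in the frame of sight_line between -0.012 and 0.012 m and y of plate_a_notch in the frame of sight_line between -0.012 and 0.012 m and y of plate_b_notch in the frame of sight_line between -0.012 and 0.012 m and velocity of joint swing_mirror between -0.05 and 0.05 rad/s and x of plate_base_notch in the frame of sight_line above 0.05 m and contact force between the fingers and swing_mirror above 1 N and linear speed of each of plate_a, plate_b below 0.02 m/s); the arm keeps its last pose, push and grip.
It fails at once if a bystander (plug gauge, tape roll, side cutter, round unit) was moved by more than 25 mm (distance of any of ring_gauge, tape_roll, side_cutter, puck_b from where it was at the start of the episode above 0.025 m).
It also fails if it takes over 64 s, if anything falls off the work surface, if the arm or the gripper's body presses on something with over 40 N, if the wrist force passes 120 N, or if a joint passes its speed limit or range.

ROBOT

A 6-joint arm with a two-finger parallel gripper is mounted at the origin on a cart in front of the work surface, level with it; the furniture and walls round the work are solid. World frame = base frame: x ahead of the robot, y to its left, z up, the work surface at z = 0. Lengths are in mm, angles in degrees, forces in N, time in s.
With the tool pointing down it reaches from about 300 to 850 mm from the base axis. Payload 4.2 kg.
Tool frame: the origin (TCP) lies midway between the tips of the shut fingers; the grasp point (between the pads) lies env.grip_depth behind it (env.grip_depth is the distance from the TCP to the grasp point, in mm); z points along the fingers, y is the direction in which the jaws open and shut (so a half turn about z gives the same grasp; the last joint's range is limited). The gripper opens to 91 mm and grips with 3 to 60 N. Pads are 32 mm wide; open, the fingers measure 118 mm over their backs; the gripper's body (76 mm by 178 mm) begins 60 mm behind the grasp point.
Start: joints at [74.026, 18.312, 89.639, -0, 72.044, -1.146], TCP at [147.156, 555.867, 213.976] pointing down, gripper open.
Joint ranges: [-177.97, 177.97], [-48.28, 115.42], [12.27, 149.76], [-77.06, 257.06], [2.81, 150.46], [-146.56, 146.56]. Speed limits (degrees/s): [147.25, 147.25, 180, 180, 180, 180].

INTERFACE

Orientations are given as [roll, pitch, yaw] about the fixed x, y, z axes, in that order (R = Rz(yaw) Ry(pitch) Rx(roll)).
In Python, from workcell import env, cams, spotter gives the robot as it stands.
- The arm moves only by the tool apply_moves, never from a script. Its argument "plan" is a list of rows, each an object with "jaw": the closure, from 0 (fully open) to 1 (shut); "delta_pos": the shift along the tool's x, y, z in mm, a list of three; "spin": the turn about the tool's z in rad. In form: [{"jaw": jaw, "delta_pos": [dx, dy, dz], "spin": spin}, ...]. A call has exactly 8 rows; each row is the pose to reach, as a shift and turn from the pose measured when the call began, along the tool's axes at that moment; what a row does not reach only later rows make up. A row lasts 1/8 s, in which the tool goes at most 62.5 mm and 10.7 degrees, less where a joint would pass 70% of its speed; a pose out of reach is approached as far as the arm can. A call with a gripper value outside its range is refused whole. The fingers move at their own pace and stop on an object; "squeeze" is the grip in N (left out, the last holds). Time passes only in rows, so rows that repeat a pose let the fingers close, or fill a call up. It gives the time, the measured TCP pose, the force and the opening at its end, in the units of the state.
- env.state(): the state, without advancing time (a new reading comes with each control period).
- cams.grab_frame(name): name is "side" or "top" or "wrist"; returns the picture (400x640x3 uint8, red, green, blue); there is no depth.
- cams.calibration(name): a dict with "camera_matrix" (3x3 intrinsics, pixels), "rvec" (rotation vector, rad) and "tvec" (3), from world to camera coordinates, as OpenCV has them. Camera axes: x right, y down, z forward; pixel columns grow to the right and rows downward; lengths in mm; the calibration is good to about 2 mm. The wrist camera is an equidistant fisheye: a pixel r from the principal point sees the ray r / f radians off the axis. A picture is of the moment at which its call begins: read the wrist's pose just before it. calibration takes no time and is no camera call; for the wrist camera it gives the pose at the moment of the call.
- env.job_done(): hands the job in, once; it reports no verdict.
Trained networks look in the newest picture that a camera, given by its name, has taken for a name from the list of things; names that differ only in an ending like _2 or _b are one class to them, and where a whole thing is asked for, a point or a joint stands for the part that bears it (a point fixed in the world has none). Each returns a list of dicts, best first, with "confidence" (0 to 1); they miss things now and then, are a little off and sometimes report something else, mostly with a low value. They report only what shows in the picture. A call takes as long as a camera call. They do not tell look-alikes from the thing itself.
- spotter.masks_of(camera, target): "region" (400x640 bool, what is visible of it) and "extent" ([left, top, right, bottom] in pixels, round what is visible of it).
The state is a dict: "time_s": time; "qpos": joint angles; "qvel": joint speeds; "effort": joint torques, N m; "ee_pos": TCP position; "ee_rot": TCP orientation; "force": force on the tool from outside, world axes, zero at the start; "torque": the same for the moment, N m; "gripper_width": finger opening in mm.
Only numpy, scipy, OpenCV 4.12 (cv2) and the standard library are available. Lean on these libraries where they do the work, as an engineer would, in place of code of your own. Each camera call takes 0.05 s, during which the arm holds its last target.

## Working session

There is one attempt and no reset: what is moved stays moved. The work goes in short steps, Python scripts to look and compute and a tool call to move; the robot and the scene stay as the last step left them, time stands still between calls to the robot, and variables do not carry over. Pictures are saved under pics/ and viewed, and the job is handed in when it is done.

Besides the shell and the picture viewer there is one more tool, called after "Request:" by a JSON object that holds its "api" and its "payload", one argument or row to a line. apply_moves: Moves the arm, as the interface text tells. Its arguments: {"type":"object","properties":{"plan":{"type":"array"},"squeeze":{"type":"number"}},"required":["plan"]}

```bash
ls; mkdir -p pics
python3 - <<'E'
from workcell import env, cams, spotter
import cv2
print(env.state(), env.grip_depth)
for n in ["side","top","wrist"]:
    c=cams.calibration(n); print(n,c)
    im=cams.grab_frame(n); cv2.imwrite(f"pics/{n}0.png",im[:,:,::-1])
E
```

```text
pics
{'time_s': 0.0, 'qpos': array([ 7.40267156e+01,  1.83513417e+01,  8.97081422e+01, -2.69493780e-04,
        7.20406793e+01, -1.14604715e+00]), 'qvel': array([-0.08736567, -0.05282591, -0.03805477, -0.03255844, -0.01957604,
       -0.04560708]), 'effort': array([ 3.08652190e-03, -4.12452614e+01, -2.31975532e+01,  7.29665207e-02,
        4.57868027e-02, -1.59408901e-04]), 'ee_pos': array([147.00907884, 555.36925697, 213.1114941 ]), 'ee_rot': array([-1.79899852e+02, -1.74719466e-03,  1.65172845e+02]), 'force': array([-0.1230712 ,  0.52314581,  0.21094881]), 'torque': array([0.00353898, 0.0614733 , 0.01080825]), 'gripper_width': 91.31859679845711} 18.8
side {'camera_matrix': array([[443.42813375,   0.        , 330.62291903],
       [  0.        , 443.42813375, 205.96879331],
       [  0.        ,   0.        ,   1.        ]]), 'rvec': array([ 0.04841968, -2.83811587,  1.27370691]), 'tvec': array([ 533.24670392,  235.20038614, 1190.70792751])}
top {'camera_matrix': array([[407.19717972,   0.        , 317.69825149],
       [  0.        , 407.19717972, 204.03899219],
       [  0.        ,   0.        ,   1.        ]]), 'rvec': array([ 2.19329181, -2.13045338,  0.10505311]), 'tvec': array([-270.25667949,  537.9052957 , 1494.40445268])}
wrist {'camera_matrix': array([[309.70691629,   0.        , 318.99892832],
       [  0.        , 309.70691629, 205.35191976],
       [  0.        ,   0.        ,   1.        ]]), 'rvec': array([-2.3126491 , -1.78029443, -0.23721711]), 'tvec': array([-574.17494048,  -29.11068584,  390.76299037])}
```

View pics/top0.png

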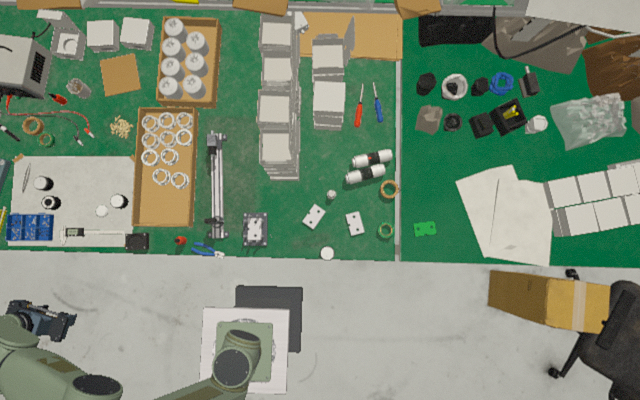

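View pics/side0.png

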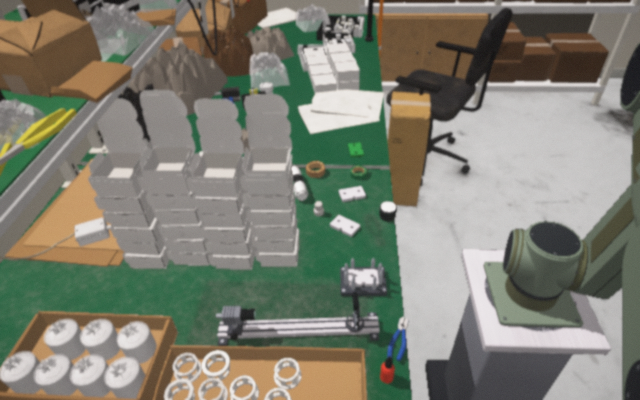

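View pics/wrist0.png

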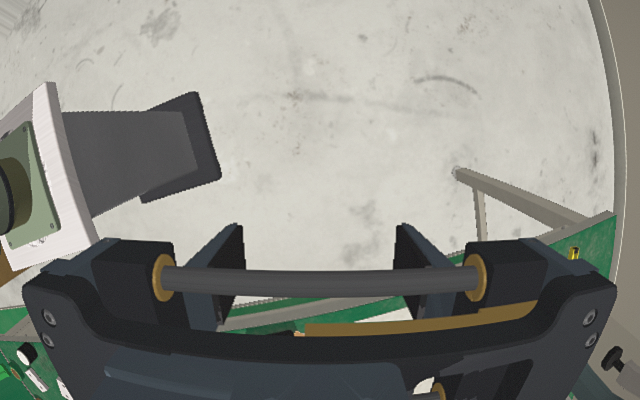

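```bash
cat > h.py <<'E'
from workcell import env, cams, spotter
import numpy as np, cv2
from scipy.spatial.transform import Rotation as Rn
def cal(n):
    c=cams.calibration(n); R=cv2.Rodrigues(np.array(c['rvec']))[0]; t=np.array(c['tvec']).reshape(3); return c['camera_matrix'],R,t
def ray(n,uv,C=None):
    K,R,t=C or cal(n); uv=np.atleast_2d(uv).astype(float)
    x=(uv[:,0]-K[0,2])/K[0,0]; y=(uv[:,1]-K[1,2])/K[1,1]
    if n=='wrist':
        r=np.hypot(x,y)+1e-12; d=np.stack([np.sin(r)*x/r,np.sin(r)*y/r,np.cos(r)],1)
    else: d=np.stack([x,y,np.ones_like(x)],1)
    return -R.T@t, d@R
def toz(n,uv,z,C=None):
    o,d=ray(n,uv,C); s=(z-o[2])/d[:,2]; return o+d*s[:,None]
def proj(n,P,C=None):
    K,R,t=C or cal(n); p=np.atleast_2d(P)@R.T+t
    if n=='wrist':
        rr=np.hypot(p[:,0],p[:,1])+1e-12; th=np.arctan2(rr,p[:,2]); x=th*p[:,0]/rr; y=th*p[:,1]/rr
    else: x=p[:,0]/p[:,2]; y=p[:,1]/p[:,2]
    return np.stack([K[0,0]*x+K[0,2],K[1,1]*y+K[1,2]],1)
def grab(n,f=None):
    C=cal(n); im=cams.grab_frame(n)
    if f: cv2.imwrite(f"pics/{f}.png",im[:,:,::-1])
    return im,C
E
python3 - <<'E'
from h import *
for n in ['side','top','wrist']:
    o,d=ray(n,[320,200]); print(n,o.round(0),d.round(2))
s=env.state(); Rt=Rn.from_euler('xyz',s['ee_rot'],degrees=True).as_matrix()
o,d=ray('wrist',[[319,205]]); print('cam in tool',Rt.T@(o-s['ee_pos']),(d@Rt).round(2))
for n in ['top','side']:
    im,C=grab(n)
    for t in ['plate_a','nest','mirror_handle','camera_lens','sight_rail','ring_gauge','tape_roll','side_cutter','puck_b']:
        for m in spotter.masks_of(n,t)[:4]:
            v,u=np.nonzero(m['region']); uv=[u.mean(),v.mean()]
            print(n,t,round(m['confidence'],2),m['extent'],np.round(uv,1),toz(n,uv,10,C)[0].round(0), len(u))
    cv2.imwrite(f'pics/{n}_z.png',cv2.resize(im[110:270,180:440] if n=='top' else im[150:390,210:450],None,fx=3 if n=='top' else 2.5,fy=3 if n=='top' else 2.5,interpolation=2)[:,:,::-1])
E
```

```text
side [488. 754. 975.] [[ 0.06 -0.75 -0.65]]
top [ 384. -271. 1541.] [[ 0.12  0.01 -0.99]]
wrist [ 74. 575. 383.] [[ 0.24 -0.06 -0.97]]
cam in tool [  75.2556392     0.24550958 -170.00717337] [[-0.26 -0.    0.96]]
top plate_a 0.63 [305.7, 204.1, 325.1, 228.6] [313.1 216.6] [ 499. -239.   10.] 239
top plate_a 0.62 [192.6, 241.8, 220.4, 260.1] [207.3 250.9] [359. 153.  10.] 135
top plate_a 0.55 [346.4, 211.0, 363.6, 233.3] [354.5 223.8] [ 477. -395.   10.] 263
top plate_a 0.53 [412.4, 222.5, 438.8, 234.6] [423.9 227.9] [ 469. -655.   10.] 295
top nest 0.83 [241.7, 211.8, 267.0, 248.1] [254.5 229.1] [446. -20.  10.] 558
top mirror_handle 0.46 [204.3, 220.2, 223.1, 222.4] [212.8 221.6] [469. 139.  10.] 94
top camera_lens 0.91 [204.9, 134.9, 230.0, 238.7] [216.2 185.4] [608. 134.  10.] 1358
top camera_lens 0.21 [347.0, 209.2, 363.8, 235.0] [354.6 223.8] [ 477. -395.   10.] 295
top sight_rail 0.9 [205.9, 129.6, 229.9, 237.3] [216.1 185.8] [606. 134.  10.] 1540
top sight_rail 0.6 [320.7, 246.3, 333.2, 262.4] [326.6 253.4] [ 363. -293.   10.] 184
top sight_rail 0.33 [375.3, 222.2, 393.6, 238.
[... 788 characters left out ...]
3.  10.] 220
side camera_lens 0.92 [213.8, 293.5, 378.2, 343.8] [292.3 324.5] [625. 122.  10.] 3704
side camera_lens 0.37 [352.8, 292.2, 359.8, 329.7] [355.5 308.6] [466.  69.  10.] 204
side sight_rail 0.75 [340.2, 189.2, 366.4, 203.7] [352.  193.1] [ 477. -397.   10.] 281
side sight_rail 0.61 [217.8, 289.0, 378.7, 344.5] [292.8 324.2] [624. 121.  10.] 3616
side tape_roll 0.73 [351.8, 167.5, 369.0, 176.1] [357.8 171.6] [ 457. -517.   10.] 151
side side_cutter 0.84 [387.3, 316.6, 406.4, 359.6] [398.8 337. ] [360. 149.  10.] 323
side puck_b 0.59 [383.9, 203.0, 398.2, 221.9] [387.8 210.5] [ 362. -312.   10.] 278
side puck_b 0.53 [340.2, 187.3, 367.2, 201.6] [351.5 193. ] [ 479. -397.   10.] 287
```

View pics/top_z.png

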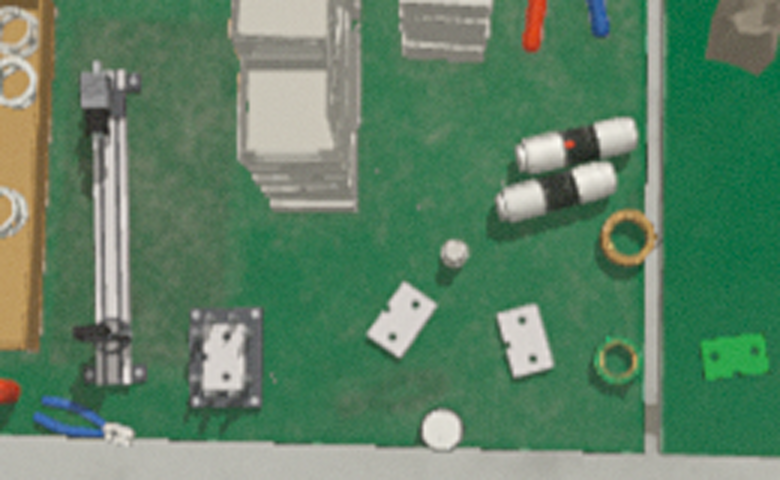

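View pics/side_z.png

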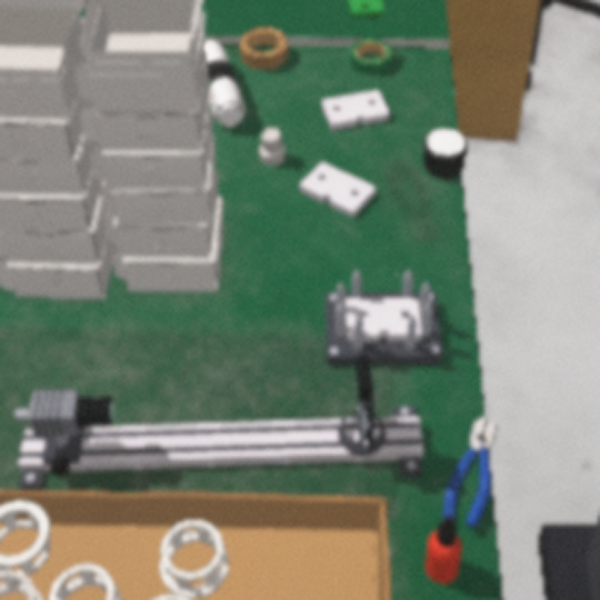

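Request:
{"api": "apply_moves", "payload": {
  "plan": [
    {"jaw":0,"delta_pos":[-46,-34,-40],"spin":0.18},
    {"jaw":0,"delta_pos":[-92,-68,-70],"spin":0.36},
    {"jaw":0,"delta_pos":[-137,-101,-87],"spin":0.54},
    {"jaw":0,"delta_pos":[-183,-135,-87],"spin":0.72},
    {"jaw":0,"delta_pos":[-228,-169,-87],"spin":0.9},
    {"jaw":0,"delta_pos":[-274,-203,-87],"spin":1.08},
    {"jaw":0,"delta_pos":[-320,-236,-87],"spin":1.26},
    {"jaw":0,"delta_pos":[-365,-270,-87],"spin":1.44}
  ],
  "squeeze": 20
}}

```text
time_s: 2.15
ee_pos: [431.9, 199.9, 301.2]
ee_rot: [180.0, -0.0, 82.3]
force: [1.0, 0.7, -0.3]
gripper_width: 91.1
```

```bash
cat >> h.py <<'E'
def st():
    s=env.state(); return s
def to(p,yaw=None):
    s=env.state(); R=Rn.from_euler('xyz',s['ee_rot'],degrees=True).as_matrix()
    d=R.T@(np.array(p)-s['ee_pos']); sp=0 if yaw is None else -np.radians(yaw-s['ee_rot'][2])
    sp=(sp+np.pi)%(2*np.pi)-np.pi
    print('t',s['time_s'],'pos',s['ee_pos'].round(1),'rot',s['ee_rot'].round(2),'F',s['force'].round(1),'w',round(s['gripper_width'],1)); print('MOVE',d.round(1),'spin',round(sp,3),'len',np.linalg.norm(d).round())
E
python3 -c "
from h import *
to([480,-310,330],0)"
```

```text
t 2.15 pos [431.9 199.9 301.2] rot [ 1.7996e+02 -4.0000e-02  8.2320e+01] F [ 1.   0.7 -0.3] w 91.1
MOVE [-498.9  115.8  -29.1] spin 1.437 len 513.0
```

```bash
python3 -c "
from h import *
im,C=grab('wrist','w1')
np.savez('w1',im=im,K=C[0],R=C[1],t=C[2])"
```

```text
(no output)
```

View pics/w1.png

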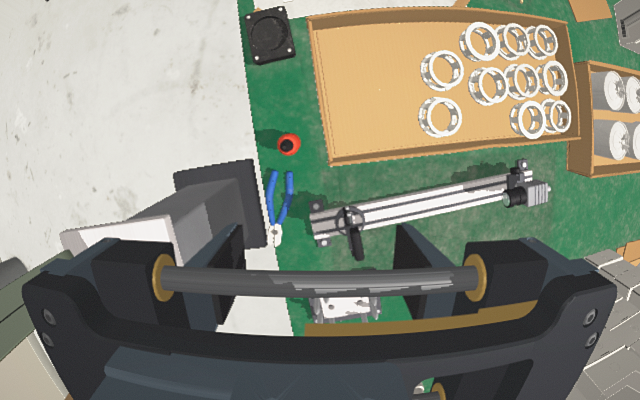

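Request:
{"api": "apply_moves", "payload": {
  "plan": [
    {"jaw":0,"delta_pos":[-62,14,-29],"spin":0.18},
    {"jaw":0,"delta_pos":[-124,29,-29],"spin":0.36},
    {"jaw":0,"delta_pos":[-186,43,-29],"spin":0.54},
    {"jaw":0,"delta_pos":[-248,58,-29],"spin":0.72},
    {"jaw":0,"delta_pos":[-310,72,-29],"spin":0.9},
    {"jaw":0,"delta_pos":[-372,87,-29],"spin":1.08},
    {"jaw":0,"delta_pos":[-434,101,-29],"spin":1.26},
    {"jaw":0,"delta_pos":[-490,115,-29],"spin":1.43}
  ]
}}

```text
time_s: 3.2
ee_pos: [478.1, -293.1, 332.9]
ee_rot: [179.7, -0.3, -0.4]
force: [0.8, 0.2, 0.5]
gripper_width: 91.2
```

```bash
python3 -c "
from h import *
import time
im,C=grab('wrist','w2')
np.savez('w2',im=im,K=C[0],R=C[1],t=C[2])
to([480,-310,330],0)"
```

```text
t 3.25 pos [ 478.4 -300.9  331.6] rot [179.29  -0.23  -0.95] F [ 1.9 -6.4  0.4] w 90.8
MOVE [1.8 9.1 1.7] spin -0.017 len 9.0
```

View pics/w2.png

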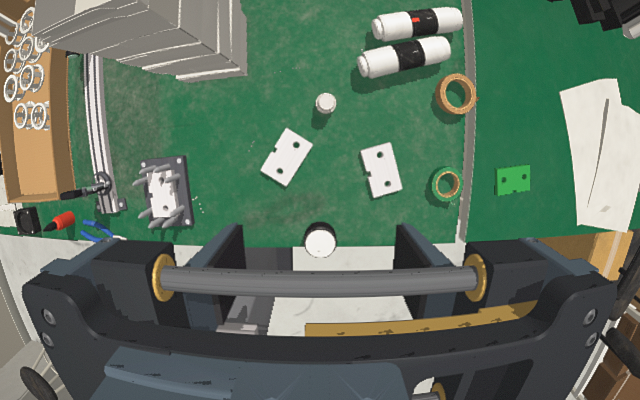

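```bash
cat >> h.py <<'E'
from scipy.optimize import least_squares
def fitplate(im,C,uv0,z,cam='wrist',box=(90,70),thr=None,dbg=None):
    # white region around uv0, map contour on plane z, fit 80x50 rectangle
    g=im.astype(int); mx=g.max(2); mn=g.min(2)
    u0,v0=map(int,uv0); m=((mn>(thr or 150))&((mx-mn)<40)).astype(np.uint8)
    w=np.zeros_like(m); w[max(0,v0-box[1]):v0+box[1],max(0,u0-box[0]):u0+box[0]]=1; m*=w
    n,l,s,c=cv2.connectedComponentsWithStats(m)
    k=1+np.argmin([np.hypot(*(c[i]-uv0)) if s[i,4]>150 else 1e9 for i in range(1,n)])
    mm=(l==k).astype(np.uint8)
    cs,_=cv2.findContours(mm,cv2.RETR_EXTERNAL,cv2.CHAIN_APPROX_NONE); ct=max(cs,key=cv2.contourArea)[:,0,:]
    P=toz(cam,ct,z,C)[:,:2]
    r=cv2.minAreaRect(P.astype(np.float32))
    if dbg is not None:
        o=im[:,:,::-1].copy(); o[mm>0]=(0,0,255); o=o[max(0,v0-60):v0+60,max(0,u0-80):u0+80]; cv2.imwrite(f'pics/{dbg}.png',cv2.resize(o,None,fx=5,fy=5,interpolation=0))
    return r,P,ct,s[k]
E
python3 - <<'E'
from h import *
import sys
im,C=grab('wrist','w3'); np.savez('w3',im=im,K=C[0],R=C[1],t=C[2])
for m in spotter.masks_of('wrist','plate_a')+spotter.masks_of('wrist','nest'):
    v,u=np.nonzero(m['region']); uv=[u.mean(),v.mean()]
    print(round(m['confidence'],2),np.round(uv,1),m['extent'],toz('wrist',uv,12,C)[0].round(1))
for uv in [(287,157),(381,170)]:
    for th in (120,150,180,200):
        r,P,ct,s=fitplate(im,C,uv,12,thr=th,dbg=f'p{uv[0]}_{th}'); print(uv,th,np.round(r[0],1),np.round(r[1],1),round(r[2],2),s)
to([480,-310,330],0)
E
```

```text
0.89 [507.6 177.4] [494.9, 164.8, 526.8, 192.2] [ 466.  -653.1   12. ]
0.83 [280.  156.9] [253.4, 129.1, 307.3, 185.6] [ 500.5 -243.1   12. ]
0.68 [162.7 192.6] [127.4, 158.6, 193.8, 231.6] [448.3 -29.1  12. ]
0.4 [279.6 157.1] [253.7, 127.6, 302.4, 187.2] [ 500.2 -242.5   12. ]
(287, 157) 120 [ 499.9 -242.1] [51.9 82.4] 56.64 [ 254  128   53   59 1575]
(287, 157) 150 [ 499.7 -242. ] [51.2 81.2] 56.81 [ 254  128   52   59 1515]
(287, 157) 180 [ 499.8 -242. ] [50.2 80.4] 56.65 [ 255  129   51   58 1460]
(287, 157) 200 [ 499.8 -241.8] [49.8 80. ] 56.73 [ 255  129   51   57 1411]
(381, 170) 120 [ 478.1 -396.5] [82.9 52.4] 16.9 [ 354  141   43   56 1516]
(381, 170) 150 [ 478.2 -396.5] [81.5 51.5] 16.5 [ 354  142   43   55 1460]
(381, 170) 180 [ 478.2 -396.6] [80.5 50.3] 16.74 [ 355  142   41   55 1395]
(381, 170) 200 [ 478.  -396.6] [80.1 49.8] 16.95 [ 355  142   41   54 1345]
t 3.4 pos [ 477.9 -291.7  332.1] rot [ 1.7978e+02 -1.9000e-01 -1.7000e-01] F [ 0.6  0.1 -0.2] w 90.9
MOVE [ 2.1 18.3  2.1] spin -0.003 len 19.0
```

Run:
```python
import cv2,numpy as np
a=cv2.imread('pics/p287_150.png');b=cv2.imread('pics/p381_150.png')
im=cv2.imread('pics/w3.png'); c=cv2.resize(im[100:220,200:420],None,fx=3.6,fy=3.6,interpolation=2)
cv2.imwrite('pics/c.png',c); cv2.imwrite('pics/ab.png',cv2.resize(np.hstack([a,b]),None,fx=.5,fy=.5))
```

```text
(no output)
```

View pics/c.png

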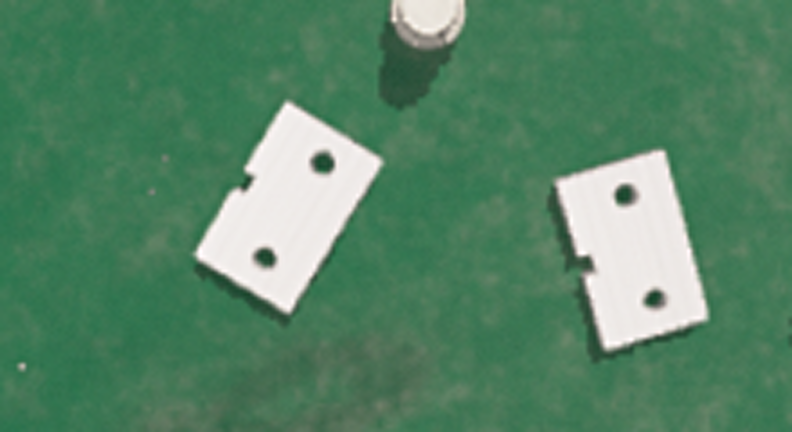

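View pics/ab.png

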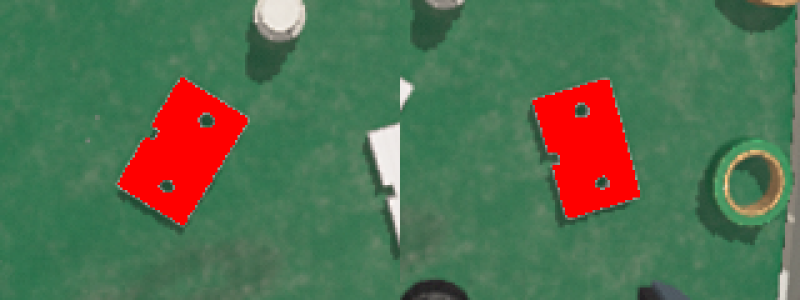

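```bash
python3 -c "
from h import *
to([499.8,-242,120],-33.3)"
```

```text
t 3.4 pos [ 477.9 -291.7  332.1] rot [ 1.7978e+02 -1.9000e-01 -1.7000e-01] F [ 0.6  0.1 -0.2] w 90.9
MOVE [ 21.  -50.5 211.9] spin 0.578 len 219.0
```

Request:
{"api": "apply_moves", "payload": {
  "plan": [
    {"jaw":0,"delta_pos":[6,-15,50],"spin":0.16},
    {"jaw":0,"delta_pos":[11,-27,105],"spin":0.32},
    {"jaw":0,"delta_pos":[17,-40,160],"spin":0.48},
    {"jaw":0,"delta_pos":[21,-50,200],"spin":0.578},
    {"jaw":0,"delta_pos":[21,-50.5,212],"spin":0.578},
    {"jaw":0,"delta_pos":[21,-50.5,212],"spin":0.578},
    {"jaw":0,"delta_pos":[21,-50.5,212],"spin":0.578},
    {"jaw":0,"delta_pos":[21,-50.5,212],"spin":0.578}
  ]
}}

```text
time_s: 4.4
ee_pos: [500.6, -242.7, 121.6]
ee_rot: [179.9, -0.5, -33.3]
force: [0.3, -0.6, 0.2]
gripper_width: 91.1
```

Run:
```python
from h import *
im,C=grab('wrist','w4')
uv=proj('wrist',[499.8,-242,12],C)[0]; print(uv)
for th in (150,180,200):
    r,P,ct,s=fitplate(im,C,uv,12,thr=th,dbg=f'w4_{th}'); print(th,np.round(r[0],1),np.round(r[1],1),round(r[2],2),s)
to([r[0][0],r[0][1],2],r[2]-90)
```

```text
[318.54095002 204.65916024]
150 [ 500. -242.] [51.1 81.8] 56.68 [ 291  161   56   85 4425]
180 [ 500.1 -241.9] [50.6 79.8] 56.68 [ 291  162   56   83 4245]
200 [ 500.1 -241.9] [49.9 80. ] 56.91 [ 291  162   55   83 4185]
t 4.45 pos [ 500.4 -242.6  121.3] rot [179.93  -0.43 -33.28] F [ 0.4 -0.6  1. ] w 91.3
MOVE [ -1.5  -0.6 119.3] spin -0.003 len 119.0
```

View pics/w4.png

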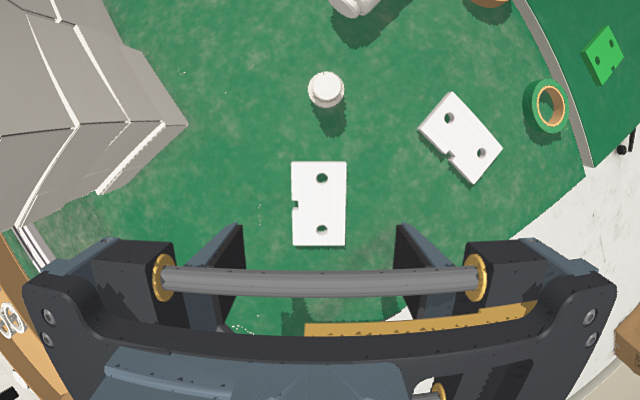

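Request:
{"api": "apply_moves", "payload": {
  "plan": [
    {"jaw":0,"delta_pos":[-1,-0.5,45],"spin":0},
    {"jaw":0,"delta_pos":[-1,-0.5,85],"spin":0},
    {"jaw":0,"delta_pos":[-1,-0.5,110],"spin":0},
    {"jaw":0,"delta_pos":[-1,-0.5,118],"spin":0},
    {"jaw":0,"delta_pos":[-1,-0.5,118],"spin":0},
    {"jaw":1,"delta_pos":[-1,-0.5,118],"spin":0},
    {"jaw":1,"delta_pos":[-1,-0.5,118],"spin":0},
    {"jaw":1,"delta_pos":[-1,-0.5,118],"spin":0}
  ],
  "squeeze": 25
}}

```text
time_s: 5.45
ee_pos: [500.9, -242.5, 3.9]
ee_rot: [179.9, -0.5, -33.3]
force: [-0.7, -1.1, -0.0]
gripper_width: 63.9
```

Request:
{"api": "apply_moves", "payload": {
  "plan": [
    {"jaw":1,"delta_pos":[0,0,0],"spin":0},
    {"jaw":1,"delta_pos":[0,0,0],"spin":0},
    {"jaw":1,"delta_pos":[0,0,0],"spin":0},
    {"jaw":1,"delta_pos":[0,0,-20],"spin":0},
    {"jaw":1,"delta_pos":[0,0,-60],"spin":0},
    {"jaw":1,"delta_pos":[0,0,-100],"spin":0},
    {"jaw":1,"delta_pos":[0,0,-140],"spin":0},
    {"jaw":1,"delta_pos":[0,0,-160],"spin":0}
  ]
}}

```text
time_s: 6.45
ee_pos: [500.4, -241.9, 166.0]
ee_rot: [180.0, -0.7, -33.3]
force: [1.5, 0.3, -2.0]
gripper_width: 50.2
```

Run:
```python
from h import *
im,C=grab('wrist','w5')
im,C=grab('side','s5')
to([446,-30,200],0)
```

```text
t 6.55 pos [ 501.  -242.1  166.1] rot [179.98  -0.78 -33.28] F [ 0.  -0.1 -2.3] w 49.9
MOVE [-161.9 -147.2  -36.2] spin -0.581 len 222.0
```

View pics/w5.png

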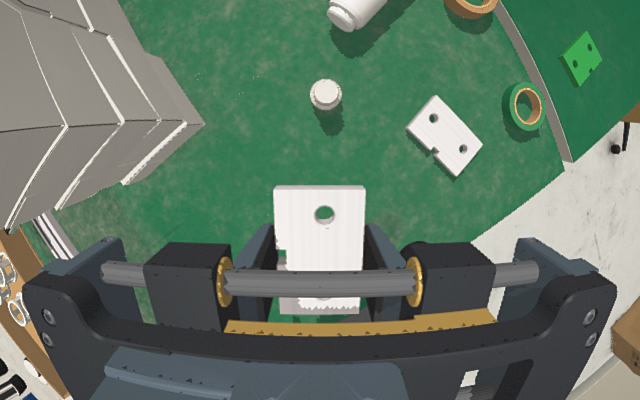

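View pics/s5.png

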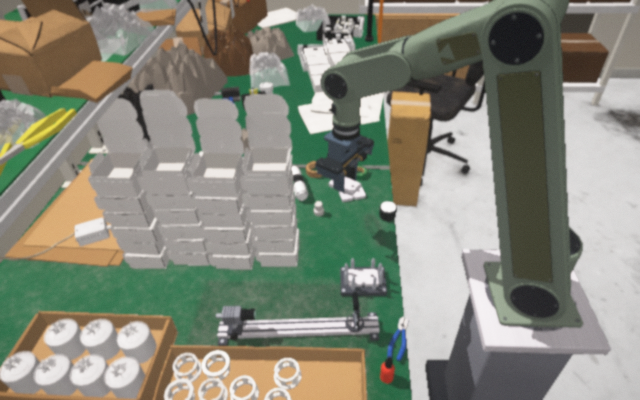

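Run:
```python
from h import *
# front edge of held plate in tool frame
import cv2
s=env.state(); C=cal('wrist'); Rt=Rn.from_euler('xyz',s['ee_rot'],degrees=True).as_matrix(); p=s['ee_pos']
im=cv2.imread('pics/w5.png')[:,:,::-1]
print([ (u,[int(im[v,u].min()) for v in range(180,192)]) for u in (290,345)])
for u,v in [(274,186),(365,186)]:
    o,d=ray('wrist',[u,v],C); o=Rt.T@(o-p); d=d[0]@Rt; k=(-8.1-o[2])/d[2]; print(o+k*d)
to([365,-20,190],0)
```

```text
[(290, [56, 56, 60, 59, 66, 145, 179, 188, 188, 203, 230, 234]), (345, [75, 70, 66, 63, 68, 147, 177, 186, 186, 209, 237, 238])]
[ 40.29687869 -24.08507132  -8.1       ]
[40.28450019 24.82214884 -8.1       ]
t 6.55 pos [ 501.  -242.1  166.1] rot [179.98  -0.78 -33.28] F [ 0.  -0.1 -2.3] w 49.9
MOVE [-235.2 -111.1  -27.2] spin -0.581 len 262.0
```

Request:
{"api": "apply_moves", "payload": {
  "plan": [
    {"jaw":1,"delta_pos":[-45,-22,-27],"spin":-0.12},
    {"jaw":1,"delta_pos":[-90,-43,-27],"spin":-0.24},
    {"jaw":1,"delta_pos":[-135,-64,-27],"spin":-0.36},
    {"jaw":1,"delta_pos":[-180,-86,-27],"spin":-0.48},
    {"jaw":1,"delta_pos":[-215,-102,-27],"spin":-0.56},
    {"jaw":1,"delta_pos":[-235,-111,-27],"spin":-0.58},
    {"jaw":1,"delta_pos":[-235,-111,-27],"spin":-0.58},
    {"jaw":1,"delta_pos":[-235,-111,-27],"spin":-0.58}
  ]
}}

```text
time_s: 7.55
ee_pos: [365.4, -20.6, 189.3]
ee_rot: [179.5, -0.6, -0.1]
force: [0.8, -0.5, -1.1]
gripper_width: 49.7
```

Run:
```python
from h import *
im,C=grab('wrist','w6'); np.savez('w6',im=im,K=C[0],R=C[1],t=C[2])
cv2.imwrite('pics/w6z.png',cv2.resize(im[50:250,200:440],None,fx=3.3,fy=3,interpolation=2)[:,:,::-1])
to([365,-20,190],0)
```

```text
t 7.6 pos [365.6 -20.8 189.4] rot [ 1.7954e+02 -6.1000e-01 -9.0000e-02] F [-0.2 -0.2 -1.1] w 49.5
MOVE [-0.6 -0.8 -0.6] spin -0.002 len 1.0
```

View pics/w6.png

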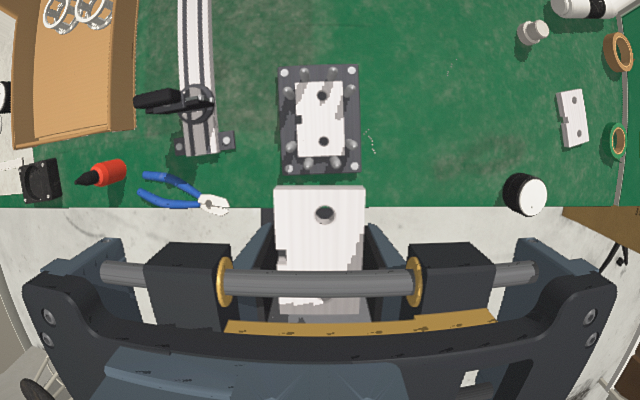

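View pics/w6z.png

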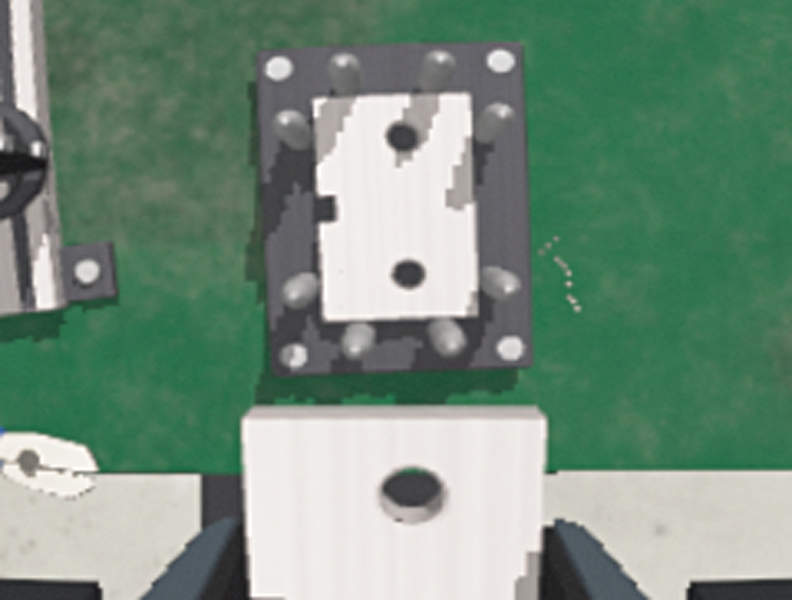

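Run:
```python
from h import *
d=np.load('w6.npz'); C=(d['K'],d['R'],d['t'])
f=lambda a:np.array(a)/[3.3,3]+[200,50]
for nm,a,z in [('screw',[(278,68),(501,61),(511,348),(294,355)],17),('block',[(259,52),(523,43),(533,366),(275,375)],16),('plate',[(313,98),(471,93),(478,316),(322,321)],28)]:
    P=toz('wrist',f(a),z,C)[:,:2]; print(nm,P.round(1).tolist(),'c',P.mean(0).round(1))
    L=(P[0]+P[1]-P[2]-P[3])/2; W=(P[0]+P[3]-P[1]-P[2])/2
    print(np.linalg.norm(L),np.linalg.norm(W),np.degrees(np.arctan2(L[1],L[0])),np.degrees(np.arctan2(W[1],W[0]))-90)
m=d['im']
for th in (150,100):
  r,P,ct,s=fitplate(m,C,(320,118),28,thr=th); print(np.round(r[0],1),np.round(r[1],1),r[2])
```

```text
screw [[497.6, 16.0], [500.2, -58.0], [392.8, -62.0], [390.3, 11.6]] c [445.2 -23.1]
107.39748683013751 73.8353244456402 2.264886732711686 1.9951651802275165
block [[504.1, 22.5], [507.6, -65.5], [385.9, -69.9], [382.7, 18.3]] c [445.1 -23.7]
121.64877169115289 88.19899089295588 2.0086834956091075 2.187698035336311
plate [[484.4, 3.6], [486.2, -47.0], [405.8, -49.6], [404.1, 1.2]] c [445.1 -22.9]
80.33385033931435 50.74587872430229 1.7786098570777145 2.0038139581730974
[445.7 -22.7] [80.7 50.5] 1.704784870147705
[448.4 -23.5] [ 79.4 115.4] 89.0401611328125
```

Run:
```python
from h import *
s=env.state(); C=cal('wrist'); Rt=Rn.from_euler('xyz',s['ee_rot'],degrees=True).as_matrix(); p=s['ee_pos']
im=cv2.imread('pics/w6.png')
print([int(im[v,300].min()) for v in range(180,194)],[int(im[v,345].min()) for v in range(180,194)])
print([int(im[200,u].min()) for u in range(268,280)],[int(im[200,u].min()) for u in range(360,372)])
for u,v,z in [(320,184.7,3.9),(320,188.6,-8.1),(273.5,200,-8.1),(366,200,-8.1)]:
    o,d=ray('wrist',[u,v],C); o=Rt.T@(o-p); d=d[0]@Rt; k=(z-o[2])/d[2]; print((o+k*d).round(2))
to([446.2,-23,90],2.1)
```

```text
[53, 50, 46, 35, 51, 139, 171, 180, 180, 199, 230, 232, 231, 231] [57, 64, 62, 55, 64, 141, 171, 180, 181, 201, 234, 235, 235, 235]
[48, 48, 42, 35, 52, 156, 225, 238, 235, 234, 235, 234] [227, 228, 230, 231, 217, 151, 55, 41, 47, 45, 44, 48]
[38.55  0.28  3.9 ]
[38.86  0.24 -8.1 ]
[ 32.6  -25.03  -8.1 ]
[32.58 25.26 -8.1 ]
t 7.6 pos [365.6 -20.8 189.4] rot [ 1.7954e+02 -6.1000e-01 -9.0000e-02] F [-0.2 -0.2 -1.1] w 49.5
MOVE [ 79.6   1.3 100.3] spin -0.038 len 128.0
```

Request:
{"api": "apply_moves", "payload": {
  "plan": [
    {"jaw":1,"delta_pos":[40,1,20],"spin":-0.038},
    {"jaw":1,"delta_pos":[80,1,60],"spin":-0.038},
    {"jaw":1,"delta_pos":[80,1,100],"spin":-0.038},
    {"jaw":1,"delta_pos":[80,1,100],"spin":-0.038},
    {"jaw":1,"delta_pos":[80,1,100],"spin":-0.038},
    {"jaw":1,"delta_pos":[80,1,100],"spin":-0.038},
    {"jaw":1,"delta_pos":[80,1,100],"spin":-0.038},
    {"jaw":1,"delta_pos":[80,1,100],"spin":-0.038}
  ]
}}

```text
time_s: 8.6
ee_pos: [446.9, -22.7, 91.0]
ee_rot: [179.5, -0.7, 2.1]
force: [-0.1, 1.3, -0.5]
gripper_width: 50.0
```

Run:
```python
from h import *
im,C=grab('wrist','w7'); np.savez('w7',im=im,K=C[0],R=C[1],t=C[2])
cv2.imwrite('pics/w7z.png',cv2.resize(im[130:330,200:440],None,fx=3.3,fy=3,interpolation=2)[:,:,::-1])
to([446.4,-23.1,32.5],2.1)
```

```text
t 8.65 pos [446.8 -22.7  90.8] rot [179.5   -0.66   2.09] F [-0.5 -0.4 -1.8] w 49.6
MOVE [-1.1 -0.1 58.3] spin -0.0 len 58.0
```

View pics/w7z.png

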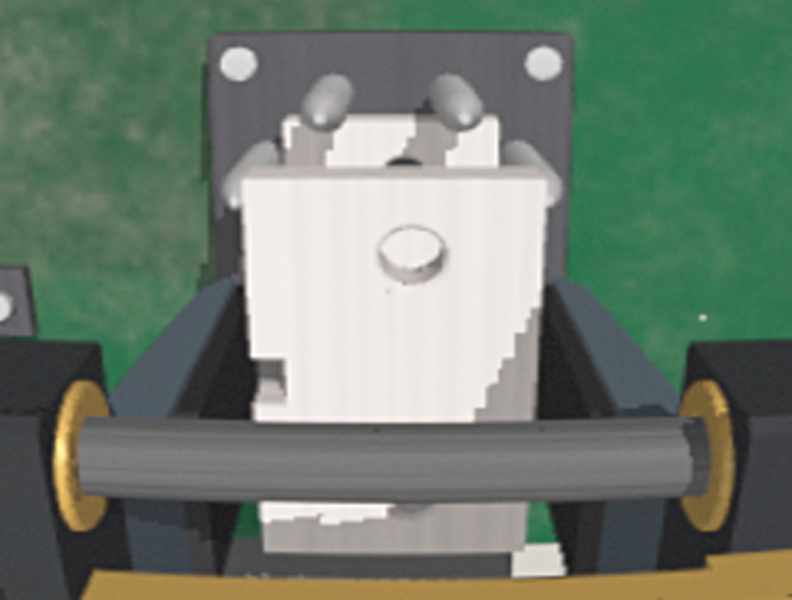

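Run:
```python
from h import *
d=np.load('w7.npz'); C=(d['K'],d['R'],d['t'])
f=lambda a:np.array(a)/[3.3,3]+[200,130]
s=toz('wrist',f([(238,63),(543,63)]),17,C); print('screws',s.round(1), s.mean(0).round(2))
n=toz('wrist',f([(283,116),(498,116)]),28,C); print('base',n.round(1),n.mean(0).round(2))
p=toz('wrist',f([(245,180),(546,180)]),90.8+8.1,C); print('plate',p.round(1),p.mean(0).round(2))
```

```text
screws [[498.2  16.   17. ]
 [500.8 -57.4  17. ]] [499.46 -20.7   17.  ]
base [[485.8   3.8  28. ]
 [487.5 -45.9  28. ]] [486.63 -21.06  28.  ]
plate [[484.    3.2  98.9]
 [485.6 -46.1  98.9]] [484.8  -21.44  98.9 ]
```

Request:
{"api": "apply_moves", "payload": {
  "plan": [
    {"jaw":1,"delta_pos":[0,0,12],"spin":0},
    {"jaw":1,"delta_pos":[0,0,22],"spin":0},
    {"jaw":1,"delta_pos":[0,0,30],"spin":0},
    {"jaw":1,"delta_pos":[0,0,38],"spin":0},
    {"jaw":1,"delta_pos":[0,0,45],"spin":0},
    {"jaw":1,"delta_pos":[0,0,50],"spin":0},
    {"jaw":1,"delta_pos":[0,0,54],"spin":0},
    {"jaw":1,"delta_pos":[0,0,56],"spin":0}
  ]
}}

```text
time_s: 9.65
ee_pos: [447.5, -23.1, 34.7]
ee_rot: [179.5, -0.7, 2.1]
force: [-0.6, -0.0, -1.1]
gripper_width: 49.5
```

Run:
```python
from h import *
im,C=grab('wrist','w8'); np.savez('w8',im=im,K=C[0],R=C[1],t=C[2])
cv2.imwrite('pics/w8z.png',cv2.resize(im[130:330,200:440],None,fx=3.3,fy=3,interpolation=2)[:,:,::-1])
to([446.4,-23.1,32],2.1)
```

```text
t 9.7 pos [447.4 -23.1  34.6] rot [179.51  -0.65   2.09] F [ 0.3  0.1 -0.9] w 49.4
MOVE [-1.  -0.1  2.6] spin -0.0 len 3.0
```

View pics/w8z.png

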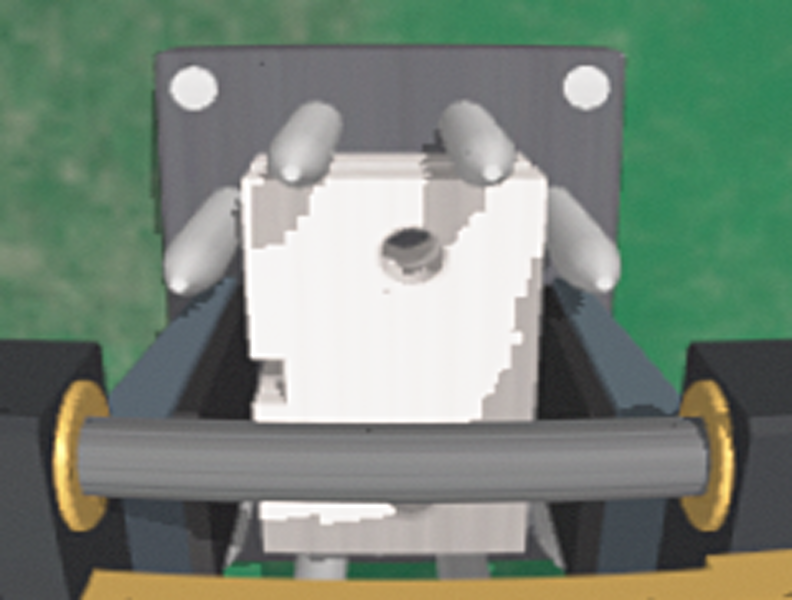

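Request:
{"api": "apply_moves", "payload": {
  "plan": [
    {"jaw":1,"delta_pos":[0,0,2],"spin":0},
    {"jaw":1,"delta_pos":[0,0,3],"spin":0},
    {"jaw":1,"delta_pos":[0,0,3],"spin":0},
    {"jaw":0.3,"delta_pos":[0,0,3],"spin":0},
    {"jaw":0.3,"delta_pos":[0,0,3],"spin":0},
    {"jaw":0.3,"delta_pos":[0,0,3],"spin":0},
    {"jaw":0.3,"delta_pos":[0,0,-20],"spin":0},
    {"jaw":0.3,"delta_pos":[0,0,-70],"spin":0}
  ]
}}

```text
time_s: 10.7
ee_pos: [444.9, -22.5, 103.7]
ee_rot: [179.5, -0.3, 2.1]
force: [0.9, 0.0, -0.1]
gripper_width: 63.9
```

Run:
```python
from h import *
im,C=grab('wrist','w9'); np.savez('w9',im=im,K=C[0],R=C[1],t=C[2])
cv2.imwrite('pics/w9z.png',cv2.resize(im[130:330,200:440],None,fx=3.3,fy=3,interpolation=2)[:,:,::-1])
to([478.1,-396.6,250],16.8)
to([400,-200,200],10)
```

```text
t 10.75 pos [449.8 -22.7 110.6] rot [179.45  -1.16   2.09] F [ 1.8 -0.1  4.1] w 63.6
MOVE [  17.4  376.  -135.5] spin -0.257 len 400.0
t 10.75 pos [449.8 -22.7 110.6] rot [179.45  -1.16   2.09] F [ 1.8 -0.1  4.1] w 63.6
MOVE [-54.4 176.2 -88.8] spin -0.138 len 205.0
```

View pics/w9z.png

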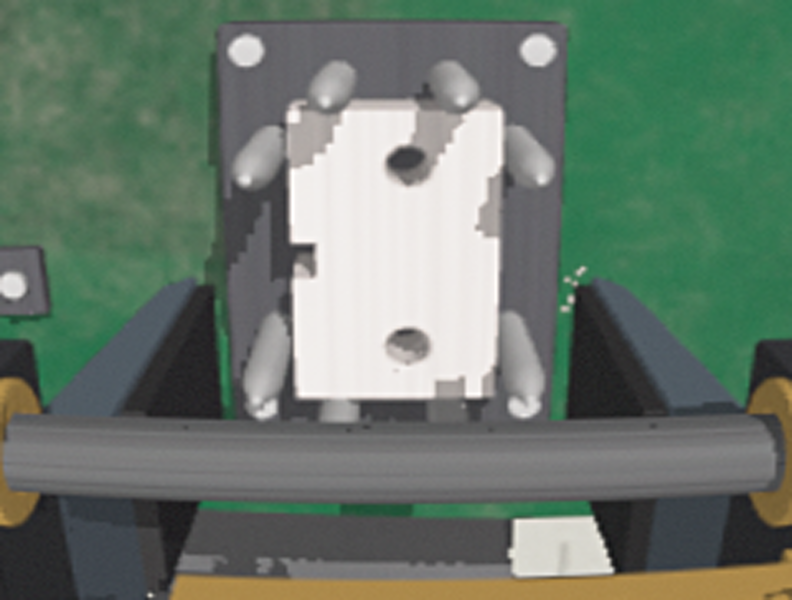

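Request:
{"api": "apply_moves", "payload": {
  "plan": [
    {"jaw":0,"delta_pos":[3,20,-40],"spin":-0.04},
    {"jaw":0,"delta_pos":[6,75,-60],"spin":-0.08},
    {"jaw":0,"delta_pos":[9,132,-60],"spin":-0.12},
    {"jaw":0,"delta_pos":[12,190,-60],"spin":-0.16},
    {"jaw":0,"delta_pos":[14,248,-60],"spin":-0.2},
    {"jaw":0,"delta_pos":[16,305,-50],"spin":-0.24},
    {"jaw":0,"delta_pos":[17,350,-40],"spin":-0.257},
    {"jaw":0,"delta_pos":[17,376,-30],"spin":-0.257}
  ]
}}

```text
time_s: 11.75
ee_pos: [479.7, -399.6, 143.6]
ee_rot: [179.2, -1.0, 16.7]
force: [-0.5, -0.5, -0.3]
gripper_width: 91.5
```

Request:
{"api": "apply_moves", "payload": {
  "plan": [
    {"jaw":0,"delta_pos":[0,0,10],"spin":0},
    {"jaw":0,"delta_pos":[0,0,20],"spin":0},
    {"jaw":0,"delta_pos":[0,0,20],"spin":0},
    {"jaw":0,"delta_pos":[0,0,20],"spin":0},
    {"jaw":0,"delta_pos":[0,0,20],"spin":0},
    {"jaw":0,"delta_pos":[0,0,20],"spin":0},
    {"jaw":0,"delta_pos":[0,0,20],"spin":0},
    {"jaw":0,"delta_pos":[0,0,20],"spin":0}
  ]
}}

```text
time_s: 12.75
ee_pos: [480.1, -399.8, 123.7]
ee_rot: [179.2, -1.0, 16.7]
force: [-0.6, 0.7, -0.3]
gripper_width: 91.2
```

Run:
```python
from h import *
im,C=grab('wrist','w10')
uv=proj('wrist',[478.1,-396.6,12],C)[0]; print(uv)
for th in (150,180,200):
    r,P,ct,s=fitplate(im,C,uv,12,thr=th,dbg=f'w10_{th}'); print(th,np.round(r[0],1),np.round(r[1],1),round(r[2],2),s)
to([r[0][0],r[0][1],3],16.8)
```

```text
[313.86052808 205.07820756]
150 [ 478.8 -396.7] [80.2 50.5] 16.44 [ 287  162   55   83 4165]
180 [ 478.3 -396.6] [79.4 49.7] 16.6 [ 287  163   54   82 4048]
200 [ 478.3 -396.4] [79.3 49.4] 16.51 [ 287  163   54   82 3994]
t 12.8 pos [ 480.  -399.8  123.6] rot [179.19  -0.98  16.71] F [-0.7 -0.8  0. ] w 91.2
MOVE [ -2.8  -5.4 120.5] spin -0.002 len 121.0
```

View pics/w10.png

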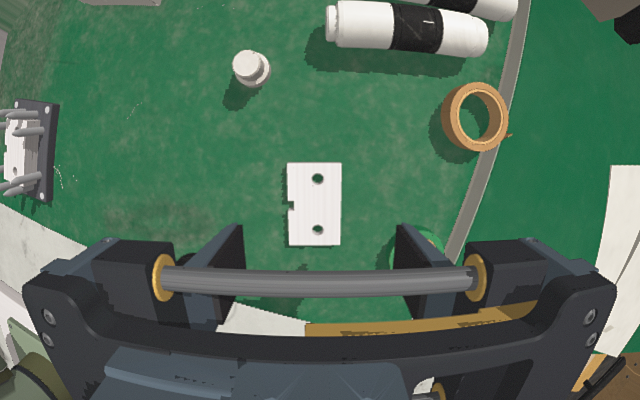

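Request:
{"api": "apply_moves", "payload": {
  "plan": [
    {"jaw":0,"delta_pos":[-2,-4,45],"spin":0},
    {"jaw":0,"delta_pos":[-2.8,-5.4,85],"spin":0},
    {"jaw":0,"delta_pos":[-2.8,-5.4,110],"spin":0},
    {"jaw":0,"delta_pos":[-2.8,-5.4,119.5],"spin":0},
    {"jaw":0,"delta_pos":[-2.8,-5.4,119.5],"spin":0},
    {"jaw":1,"delta_pos":[-2.8,-5.4,119.5],"spin":0},
    {"jaw":1,"delta_pos":[-2.8,-5.4,119.5],"spin":0},
    {"jaw":1,"delta_pos":[-2.8,-5.4,119.5],"spin":0}
  ]
}}

```text
time_s: 13.8
ee_pos: [478.6, -396.7, 4.8]
ee_rot: [179.1, -1.0, 16.7]
force: [0.5, 1.2, -0.3]
gripper_width: 64.3
```

Request:
{"api": "apply_moves", "payload": {
  "plan": [
    {"jaw":1,"delta_pos":[0,0,0],"spin":0},
    {"jaw":1,"delta_pos":[0,0,0],"spin":0},
    {"jaw":1,"delta_pos":[0,0,0],"spin":0},
    {"jaw":1,"delta_pos":[0,0,-20],"spin":0},
    {"jaw":1,"delta_pos":[0,0,-60],"spin":0},
    {"jaw":1,"delta_pos":[0,0,-100],"spin":0},
    {"jaw":1,"delta_pos":[0,0,-140],"spin":0},
    {"jaw":1,"delta_pos":[0,0,-160],"spin":0}
  ]
}}

```text
time_s: 14.8
ee_pos: [475.6, -395.6, 166.9]
ee_rot: [179.0, -1.1, 16.7]
force: [0.2, 0.0, -0.4]
gripper_width: 49.6
```

Run:
```python
from h import *
to([446.4,-23.1,190],2.1)
```

```text
t 14.8 pos [ 475.6 -395.6  166.9] rot [178.99  -1.11  16.71] F [ 0.2  0.  -0.4] w 49.6
MOVE [  79.6 -364.8  -28. ] spin 0.255 len 374.0
```

Request:
{"api": "apply_moves", "payload": {
  "plan": [
    {"jaw":1,"delta_pos":[11,-50,-15],"spin":0.04},
    {"jaw":1,"delta_pos":[23,-106,-20],"spin":0.08},
    {"jaw":1,"delta_pos":[35,-162,-20],"spin":0.12},
    {"jaw":1,"delta_pos":[48,-218,-20],"spin":0.16},
    {"jaw":1,"delta_pos":[60,-274,-20],"spin":0.2},
    {"jaw":1,"delta_pos":[71,-325,-20],"spin":0.24},
    {"jaw":1,"delta_pos":[78,-355,-5],"spin":0.255},
    {"jaw":1,"delta_pos":[80,-365,20],"spin":0.255}
  ]
}}

```text
time_s: 15.8
ee_pos: [448.0, -21.5, 142.0]
ee_rot: [179.3, -1.4, 2.2]
force: [-0.0, -0.6, -1.5]
gripper_width: 49.6
```

Run:
```python
from h import *
to([446.4,-23.1,103],2.1)
```

```text
t 15.8 pos [448.  -21.5 142. ] rot [179.3   -1.44   2.24] F [-0.  -0.6 -1.5] w 49.6
MOVE [-2.6  1.  39. ] spin 0.002 len 39.0
```

Request:
{"api": "apply_moves", "payload": {
  "plan": [
    {"jaw":1,"delta_pos":[-2,1,10],"spin":0},
    {"jaw":1,"delta_pos":[-2,1,25],"spin":0},
    {"jaw":1,"delta_pos":[-2.5,1,39],"spin":0},
    {"jaw":1,"delta_pos":[-2.5,1,39],"spin":0},
    {"jaw":1,"delta_pos":[-2.5,1,39],"spin":0},
    {"jaw":1,"delta_pos":[-2.5,1,39],"spin":0},
    {"jaw":1,"delta_pos":[-2.5,1,39],"spin":0},
    {"jaw":1,"delta_pos":[-2.5,1,39],"spin":0}
  ]
}}

```text
time_s: 16.8
ee_pos: [446.7, -23.1, 103.3]
ee_rot: [179.3, -1.5, 2.2]
force: [0.3, -0.5, -1.2]
gripper_width: 49.8
```

Run:
```python
from h import *
im,C=grab('wrist','w11'); np.savez('w11',im=im,K=C[0],R=C[1],t=C[2])
cv2.imwrite('pics/w11z.png',cv2.resize(im[130:330,200:440],None,fx=3.3,fy=3,interpolation=2)[:,:,::-1])
s=env.state(); Rt=Rn.from_euler('xyz',s['ee_rot'],degrees=True).as_matrix(); p=s['ee_pos']
for u in (290,300,345): print(u,[int(im[v,u].min()) for v in range(178,196)])
print([int(im[200,u].min()) for u in range(268,280)],[int(im[200,u].min()) for u in range(360,372)])
for u,v,z in [(320,184.7,4.8),(320,188.6,-7.2),(273.5,200,-7.2),(366,200,-7.2)]:
    o,d=ray('wrist',[u,v],C); o=Rt.T@(o-p); d=d[0]@Rt; k=(z-o[2])/d[2]; print((o+k*d).round(2))
to([446.4,-23.1,45],2.1)
```

```text
290 [167, 167, 166, 165, 165, 167, 180, 178, 179, 208, 232, 231, 231, 229, 229, 229, 230, 230]
300 [234, 234, 232, 234, 235, 226, 188, 176, 177, 212, 234, 233, 232, 232, 231, 232, 231, 231]
345 [235, 235, 234, 235, 232, 213, 182, 174, 190, 222, 238, 236, 236, 235, 235, 234, 235, 234]
[70, 67, 67, 66, 64, 122, 200, 240, 236, 235, 235, 235] [227, 228, 230, 235, 202, 138, 96, 96, 93, 57, 50, 47]
[38.4   0.26  4.8 ]
[38.69  0.21 -7.2 ]
[ 32.39 -25.2   -7.2 ]
[32.38 25.39 -7.2 ]
t 16.85 pos [446.6 -23.1 103.2] rot [179.3   -1.46   2.24] F [-0.4  0.  -2. ] w 49.7
MOVE [-1.7 -0.7 58.1] spin 0.002 len 58.0
```

View pics/w11z.png

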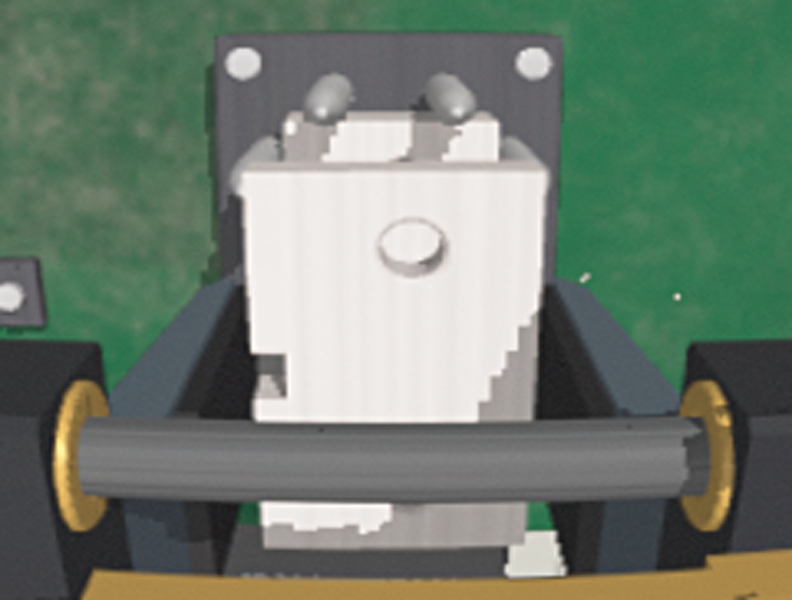

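Request:
{"api": "apply_moves", "payload": {
  "plan": [
    {"jaw":1,"delta_pos":[0,-0.2,15],"spin":0},
    {"jaw":1,"delta_pos":[-0.3,-0.3,24],"spin":0},
    {"jaw":1,"delta_pos":[-0.5,-0.5,32],"spin":0},
    {"jaw":1,"delta_pos":[-0.5,-0.5,38],"spin":0},
    {"jaw":1,"delta_pos":[-0.7,-0.6,44],"spin":0},
    {"jaw":1,"delta_pos":[-0.8,-0.7,50],"spin":0},
    {"jaw":1,"delta_pos":[-0.8,-0.7,54],"spin":0},
    {"jaw":1,"delta_pos":[-0.8,-0.7,56],"spin":0}
  ]
}}

```text
time_s: 17.85
ee_pos: [447.2, -23.0, 47.0]
ee_rot: [179.3, -1.5, 2.2]
force: [-0.0, 0.4, -1.3]
gripper_width: 49.7
```

Run:
```python
from h import *
im,C=grab('wrist','w12')
cv2.imwrite('pics/w12z.png',cv2.resize(im[130:330,200:440],None,fx=3.3,fy=3,interpolation=2)[:,:,::-1])
to([446.4,-23.1,45],2.1)
```

```text
t 17.9 pos [447.2 -23.   46.9] rot [179.3   -1.44   2.24] F [ 0.7  0.3 -0.3] w 49.7
MOVE [-0.8  0.   1.8] spin 0.002 len 2.0
```

View pics/w12z.png

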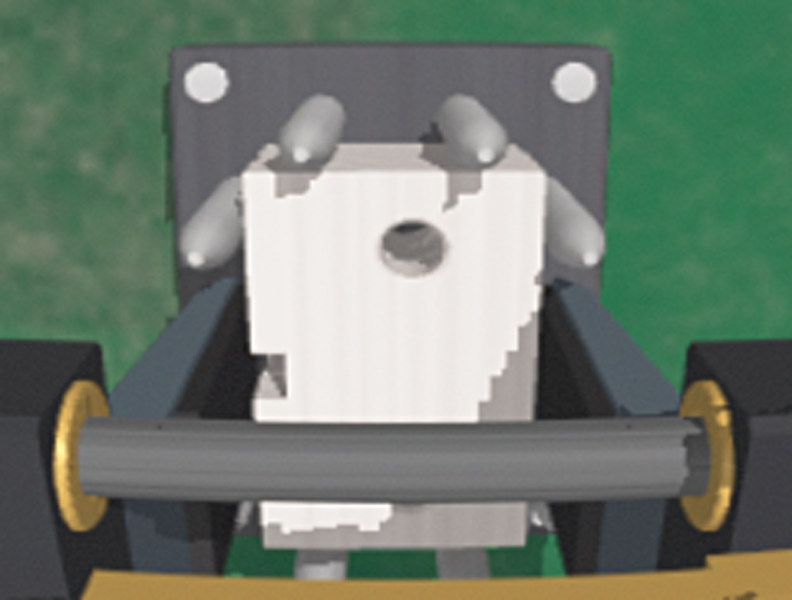

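Request:
{"api": "apply_moves", "payload": {
  "plan": [
    {"jaw":1,"delta_pos":[0,0,1.5],"spin":0},
    {"jaw":1,"delta_pos":[0,0,2],"spin":0},
    {"jaw":0.3,"delta_pos":[0,0,2],"spin":0},
    {"jaw":0.3,"delta_pos":[0,0,2],"spin":0},
    {"jaw":0.3,"delta_pos":[0,0,2],"spin":0},
    {"jaw":0.3,"delta_pos":[0,0,2],"spin":0},
    {"jaw":0.3,"delta_pos":[0,0,-20],"spin":0},
    {"jaw":0.3,"delta_pos":[0,0,-75],"spin":0}
  ]
}}

```text
time_s: 18.9
ee_pos: [443.3, -22.1, 120.7]
ee_rot: [179.3, -1.1, 2.2]
force: [0.3, 0.1, 0.2]
gripper_width: 63.7
```

Request:
{"api": "apply_moves", "payload": {
  "plan": [
    {"jaw":0,"delta_pos":[0,0,-15],"spin":0},
    {"jaw":0,"delta_pos":[0,0,-30],"spin":0},
    {"jaw":0,"delta_pos":[0,0,-30],"spin":0},
    {"jaw":0,"delta_pos":[0,0,-30],"spin":0},
    {"jaw":0,"delta_pos":[0,0,-30],"spin":0},
    {"jaw":0,"delta_pos":[0,0,-30],"spin":0},
    {"jaw":0,"delta_pos":[0,0,-30],"spin":0},
    {"jaw":0,"delta_pos":[0,0,-30],"spin":0}
  ]
}}

```text
time_s: 19.9
ee_pos: [442.7, -21.7, 150.6]
ee_rot: [179.3, -1.1, 2.2]
force: [-0.3, 0.0, 0.1]
gripper_width: 91.3
```

```bash
python3 - <<'E'
from h import *
im,C=grab('wrist','w13'); np.savez('w13',im=im,K=C[0],R=C[1],t=C[2])
cv2.imwrite('pics/w13z.png',cv2.resize(im[100:300,200:440],None,fx=3.3,fy=3,interpolation=2)[:,:,::-1])
grab('side','s13')
to([446.4,-23.1,45],2.1)
E
python3 -c "
import cv2
im=cv2.imread('pics/s13.png'); cv2.imwrite('pics/s13z.png',cv2.resize(im[240:350,200:420],None,fx=3.6,fy=3.6,interpolation=2))"
```

```text
t 20.0 pos [442.7 -21.7 150.7] rot [179.34  -1.07   2.24] F [-0.5 -0.1  0.4] w 91.1
MOVE [  1.6   0.3 105.8] spin 0.002 len 106.0
```

View pics/w13.png

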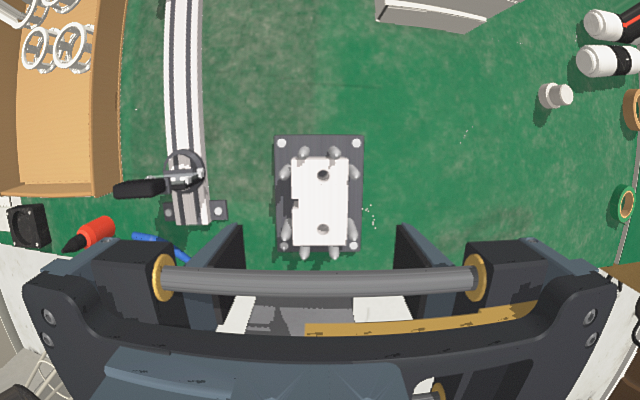

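View pics/w13z.png

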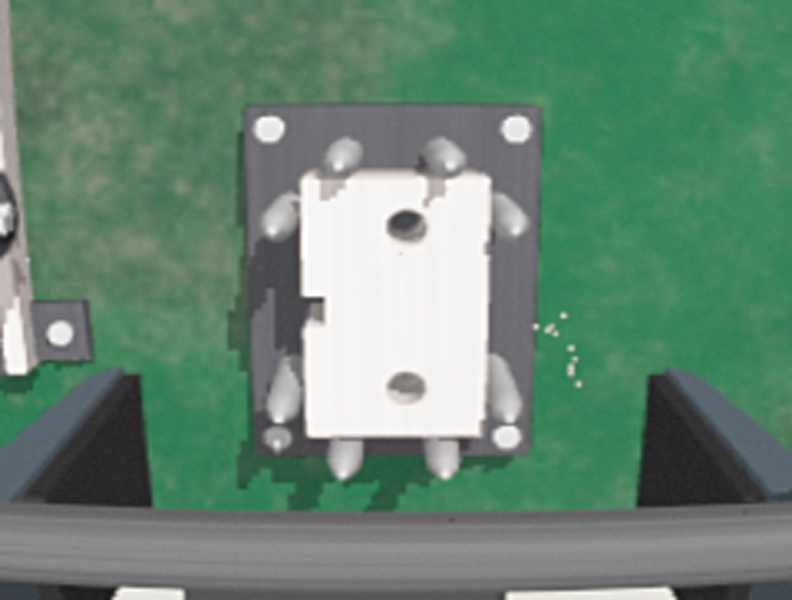

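View pics/s13z.png

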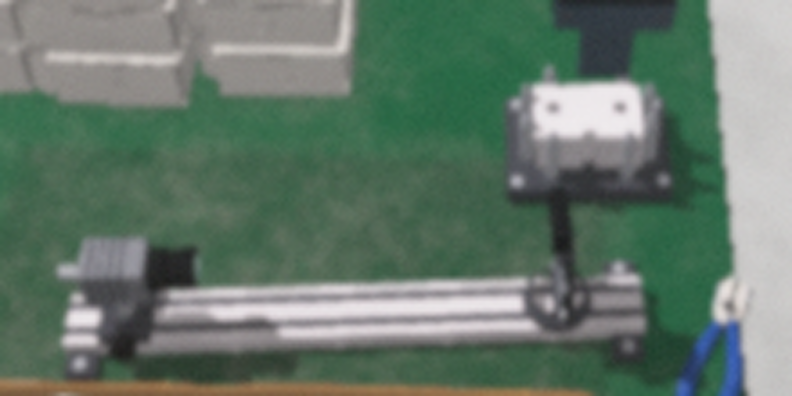

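Run:
```python
from h import *
d=np.load('w13.npz'); C=(d['K'],d['R'],d['t'])
uv=proj('wrist',[445.3,-23,52],C)[0]
for th in (150,180,200):
    r,P,ct,s=fitplate(d['im'],C,uv,52,thr=th); print(th,np.round(r[0],1),np.round(r[1],1),round(r[2],2))
f=lambda a:np.array(a)/[3.3,3]+[200,100]
P=toz('wrist',f([(268,129),(516,129),(507,436),(277,438)]),17,C)[:,:2]; print(P.round(1),P.mean(0))
print(toz('wrist',f([(313,311)]),46,C))
to([462,135,230],90)
```

```text
150 [440.3 -23.2] [96.4 70. ] 2.21
180 [447.3 -18.5] [81.9 59.2] 2.41
200 [447.2 -22.9] [81.  50.4] 2.35
[[497.9  16.2]
 [500.7 -57.7]
 [393.5 -61.8]
 [390.2  12.1]] [445.56863746 -22.76823766]
[[ 4.44172781e+02 -4.20247028e-01  4.60000000e+01]]
t 20.0 pos [442.7 -21.7 150.7] rot [179.34  -1.07   2.24] F [-0.5 -0.1  0.4] w 91.1
MOVE [  26.9 -154.9  -80.6] spin -1.532 len 177.0
```

Request:
{"api": "apply_moves", "payload": {
  "plan": [
    {"jaw":0,"delta_pos":[3,-15,-40],"spin":-0.18},
    {"jaw":0,"delta_pos":[8,-45,-80],"spin":-0.36},
    {"jaw":0,"delta_pos":[14,-80,-80],"spin":-0.54},
    {"jaw":0,"delta_pos":[20,-115,-80],"spin":-0.72},
    {"jaw":0,"delta_pos":[25,-145,-80],"spin":-0.9},
    {"jaw":0,"delta_pos":[27,-155,-80],"spin":-1.08},
    {"jaw":0,"delta_pos":[27,-155,-80],"spin":-1.26},
    {"jaw":0,"delta_pos":[27,-155,-80],"spin":-1.44}
  ]
}}

```text
time_s: 21.0
ee_pos: [462.1, 135.3, 229.3]
ee_rot: [178.9, 0.5, 85.1]
force: [0.0, 0.0, -0.2]
gripper_width: 91.1
```

Request:
{"api": "apply_moves", "payload": {
  "plan": [
    {"jaw":0,"delta_pos":[0,0,0],"spin":-0.06},
    {"jaw":0,"delta_pos":[0,0,0],"spin":-0.08},
    {"jaw":0,"delta_pos":[0,0,0],"spin":-0.08},
    {"jaw":0,"delta_pos":[0,0,0],"spin":-0.08},
    {"jaw":0,"delta_pos":[0,0,0],"spin":-0.08},
    {"jaw":0,"delta_pos":[0,0,0],"spin":-0.08},
    {"jaw":0,"delta_pos":[0,0,0],"spin":-0.08},
    {"jaw":0,"delta_pos":[0,0,0],"spin":-0.08}
  ]
}}

```text
time_s: 22.0
ee_pos: [462.1, 135.3, 229.3]
ee_rot: [178.9, 0.6, 89.7]
force: [0.3, 0.1, -0.5]
gripper_width: 91.2
```

Run:
```python
from h import *
im,C=grab('wrist','w14'); np.savez('w14',im=im,K=C[0],R=C[1],t=C[2])
cv2.imwrite('pics/w14z.png',cv2.resize(im[110:270,200:440],None,fx=3.3,fy=3.3,interpolation=2)[:,:,::-1])
to([462,135,230],90)
```

```text
t 22.05 pos [462.1 135.3 229.3] rot [178.91   0.61  89.69] F [0.8 0.3 1.2] w 91.2
MOVE [-0.3 -0.1 -0.7] spin -0.005 len 1.0
```

View pics/w14.png

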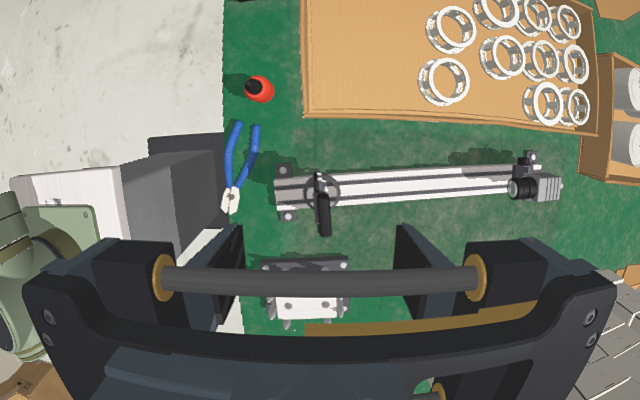

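View pics/w14z.png

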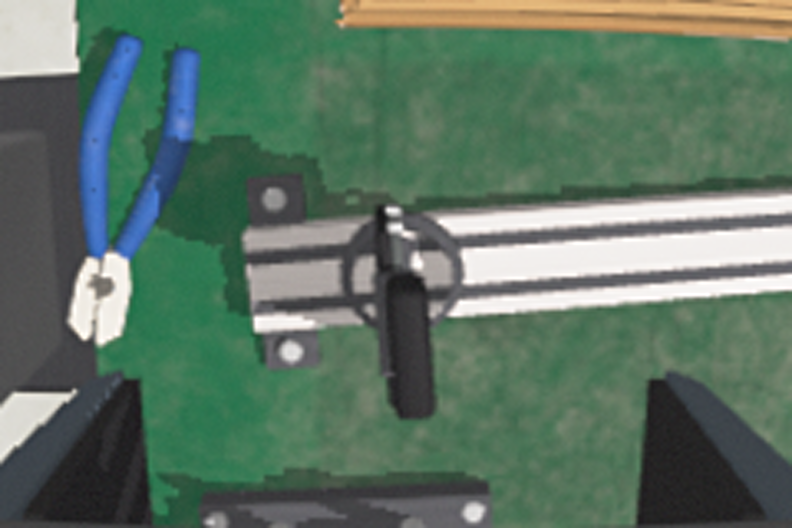

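Run:
```python
from h import *
d=np.load('w14.npz'); C=(d['K'],d['R'],d['t'])
f=lambda a:np.array(a)/[3.3,3.3]+[200,110]
print('ring',[ (z,toz('wrist',f([(402.5,272)]),z,C)[0].round(1)[:2]) for z in (16,20,24)])
print('ring ext',toz('wrist',f([(342,272),(463,272),(402,212),(402,333)]),18,C).round(1))
print('blade far top end',toz('wrist',f([(398,415),(432,412)]),122,C).round(1))
print('blade near', toz('wrist',f([(388,285),(425,280)]),122,C).round(1),toz('wrist',f([(388,272),(425,270)]),98,C).round(1))
# rail edges at z=16
e=toz('wrist',f([(470,211),(790,192),(470,322),(790,291)]),16,C); print('rail',e.round(1), np.degrees(np.arctan2(*(e[1]-e[0])[[1,0]])),np.degrees(np.arctan2(*(e[3]-e[2])[[1,0]])))
cx=toz('wrist',[[520,188]],70,C); print('lens',cx)
# undistorted top-down zoom
crop=d['im'][160:240,300:360]; cv2.imwrite('pics/w14h.png',cv2.resize(np.clip(crop.astype(int)*2,0,255).astype(np.uint8),None,fx=7,fy=7,interpolation=0)[:,:,::-1])
```

```text
ring [(16, array([469.2, 119.5])), (20, array([469.1, 120.5])), (24, array([469. , 121.5]))]
ring ext [[446.  120.3  18. ]
 [492.4 119.8  18. ]
 [469.1 143.4  18. ]
 [468.9  95.6  18. ]]
blade far top end [[464.9 102.5 122. ]
 [474.8 103.3 122. ]]
blade near [[462.2 141.5 122. ]
 [472.6 142.8 122. ]] [[462.6 139.4  98. ]
 [473.8 139.9  98. ]]
rail [[495.1 143.2  16. ]
 [625.  151.9  16. ]
 [495.6  99.2  16. ]
 [628.7 110.8  16. ]] 3.822863703164922 5.0051132527309505
lens [[723.25257259 138.37913345  70.        ]]
```

View pics/w14h.png

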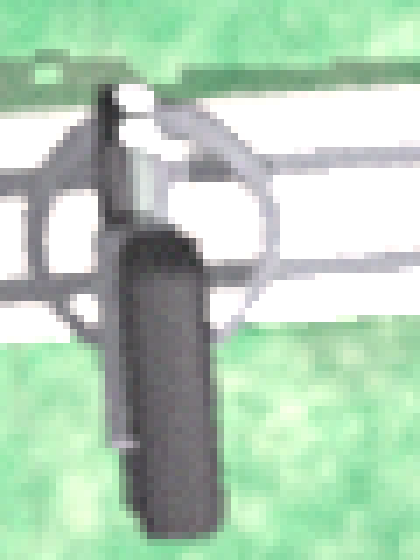

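Run:
```python
from h import *
to([469,121.5,98],94)
```

```text
t 22.05 pos [462.1 135.3 229.3] rot [178.91   0.61  89.69] F [0.8 0.3 1.2] w 91.2
MOVE [-12.4   4.5 131.6] spin -0.075 len 132.0
```

Request:
{"api": "apply_moves", "payload": {
  "plan": [
    {"jaw":0,"delta_pos":[-6,2,30],"spin":-0.04},
    {"jaw":0,"delta_pos":[-12,4,60],"spin":-0.075},
    {"jaw":0,"delta_pos":[-12.4,4.5,85],"spin":-0.075},
    {"jaw":0.4,"delta_pos":[-12.4,4.5,90],"spin":-0.075},
    {"jaw":0.4,"delta_pos":[-12.4,4.5,90],"spin":-0.075},
    {"jaw":0.4,"delta_pos":[-12.4,4.5,90],"spin":-0.075},
    {"jaw":0.4,"delta_pos":[-12.4,4.5,90],"spin":-0.075},
    {"jaw":0.4,"delta_pos":[-12.4,4.5,90],"spin":-0.075}
  ]
}}

```text
time_s: 23.05
ee_pos: [468.4, 122.0, 140.0]
ee_rot: [178.9, 0.7, 94.0]
force: [-1.0, 0.4, 0.4]
gripper_width: 54.5
```

Run:
```python
from h import *
im,C=grab('wrist','w15'); np.savez('w15',im=im,K=C[0],R=C[1],t=C[2])
cv2.imwrite('pics/w15z.png',cv2.resize(im[110:270,200:440],None,fx=3.3,fy=3.3,interpolation=2)[:,:,::-1])
to([469,121.5,98],94)
```

```text
t 23.1 pos [468.4 122.  139.9] rot [178.91   0.69  93.99] F [-0.1  0.5  0. ] w 54.9
MOVE [-0.  -0.2 41.9] spin -0.0 len 42.0
```

View pics/w15z.png

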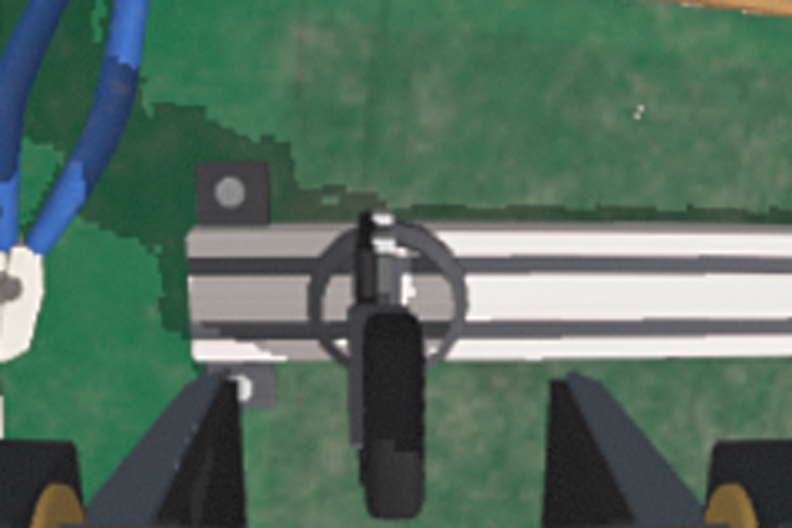

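Run:
```python
from h import *
d=np.load('w15.npz'); C=(d['K'],d['R'],d['t'])
f=lambda a:np.array(a)/[3.3,3.3]+[200,110]
for a in [[(480,223),(785,232)],[(480,359),(785,354)],[(480,264),(785,271)],[(480,326),(785,328)],[(195,229),(480,223)],[(195,360),(480,359)]]:
    e=toz('wrist',f(a),16,C); v=e[1]-e[0]; print(e.round(1)[:,:2].tolist(),np.degrees(np.arctan2(v[1],v[0])))
print(toz('wrist',f([(388,293)]),17,C), toz('wrist',f([(310,293),(467,293)]),17,C))
```

```text
[[494.3, 144.3], [590.2, 149.2]] 2.899829534619228
[[498.2, 102.5], [597.2, 109.8]] 4.189969178694643
[[495.4, 132.0], [592.2, 136.9]] 2.8592727685133106
[[497.2, 113.0], [595.6, 118.4]] 3.172671323591861
[[410.8, 137.3], [494.3, 144.3]] 4.822807029760414
[[411.5, 96.6], [498.2, 102.5]] 3.930417857095497
[[468.86586708 121.67039055  17.        ]] [[445.82797614 120.19470373  17.        ]
 [492.25371809 123.19486829  17.        ]]
```

Request:
{"api": "apply_moves", "payload": {
  "plan": [
    {"jaw":0.4,"delta_pos":[0,0,15],"spin":0},
    {"jaw":0.4,"delta_pos":[0,0,30],"spin":0},
    {"jaw":0.4,"delta_pos":[0,0,38],"spin":0},
    {"jaw":0.4,"delta_pos":[0,0,41],"spin":0},
    {"jaw":1,"delta_pos":[0,0,41],"spin":0},
    {"jaw":1,"delta_pos":[0,0,41],"spin":0},
    {"jaw":1,"delta_pos":[0,0,41],"spin":0},
    {"jaw":1,"delta_pos":[0,0,41],"spin":0}
  ],
  "squeeze": 25
}}

```text
time_s: 24.1
ee_pos: [469.3, 121.6, 99.2]
ee_rot: [178.9, 0.7, 94.0]
force: [0.1, 0.6, -0.3]
gripper_width: 17.9
```

Request:
{"api": "apply_moves", "payload": {
  "plan": [
    {"jaw":1,"delta_pos":[0,0,0],"spin":0},
    {"jaw":1,"delta_pos":[0,0,0],"spin":0},
    {"jaw":1,"delta_pos":[0,0,0],"spin":0},
    {"jaw":1,"delta_pos":[0,0,0],"spin":0},
    {"jaw":1,"delta_pos":[0,0,0],"spin":0},
    {"jaw":1,"delta_pos":[0,0,0],"spin":0},
    {"jaw":1,"delta_pos":[0,0,0],"spin":0},
    {"jaw":1,"delta_pos":[0,0,0],"spin":0}
  ]
}}

```text
time_s: 25.1
ee_pos: [469.1, 121.6, 99.2]
ee_rot: [178.9, 0.7, 94.0]
force: [-1.8, -0.4, 1.9]
gripper_width: 12.0
```

Request:
{"api": "apply_moves", "payload": {
  "plan": [
    {"jaw":1,"delta_pos":[0,0,0],"spin":0.06},
    {"jaw":1,"delta_pos":[0,0,0],"spin":0.12},
    {"jaw":1,"delta_pos":[0,0,0],"spin":0.18},
    {"jaw":1,"delta_pos":[0,0,0],"spin":0.24},
    {"jaw":1,"delta_pos":[0,0,0],"spin":0.3},
    {"jaw":1,"delta_pos":[0,0,0],"spin":0.36},
    {"jaw":1,"delta_pos":[0,0,0],"spin":0.42},
    {"jaw":1,"delta_pos":[0,0,0],"spin":0.46}
  ]
}}

```text
time_s: 26.1
ee_pos: [469.8, 121.5, 99.2]
ee_rot: [178.6, 0.1, 67.6]
force: [0.3, -0.7, 0.9]
gripper_width: 11.9
```

Run:
```python
from h import *
to([469.1,121.6,99],41.1); print(env.state()['torque'])
```

```text
t 26.1 pos [469.8 121.5  99.2] rot [1.7864e+02 1.2000e-01 6.7590e+01] F [ 0.3 -0.7  0.9] w 11.9
MOVE [-0.1 -0.7  0.2] spin 0.462 len 1.0
[-0.41193598  0.51115419  0.05819912]
```

Request:
{"api": "apply_moves", "payload": {
  "plan": [
    {"jaw":1,"delta_pos":[0,0,0],"spin":0.07},
    {"jaw":1,"delta_pos":[0,-0.3,0],"spin":0.14},
    {"jaw":1,"delta_pos":[0,-0.5,0],"spin":0.21},
    {"jaw":1,"delta_pos":[0,-0.5,0],"spin":0.28},
    {"jaw":1,"delta_pos":[0,-0.5,0],"spin":0.35},
    {"jaw":1,"delta_pos":[0,-0.5,0],"spin":0.42},
    {"jaw":1,"delta_pos":[0,-0.5,0],"spin":0.462},
    {"jaw":1,"delta_pos":[0,-0.5,0],"spin":0.462}
  ]
}}

```text
time_s: 27.1
ee_pos: [470.4, 121.1, 99.2]
ee_rot: [178.6, -0.6, 41.2]
force: [4.4, -3.7, -0.8]
gripper_width: 12.2
```

Run:
```python
from h import *
im,C=grab('wrist','w16'); np.savez('w16',im=im,K=C[0],R=C[1],t=C[2])
grab('side','s16');grab('top','t16')
to([469.1,121.6,99],41.1); print(env.state()['torque'])
for n in ('s16',): 
    i=cv2.imread(f'pics/{n}.png'); cv2.imwrite('pics/s16z.png',cv2.resize(i[200:360,200:440],None,fx=3.3,fy=3.3,interpolation=2))
i=cv2.imread('pics/t16.png'); cv2.imwrite('pics/t16z.png',cv2.resize(i[110:270,180:440],None,fx=3,fy=3,interpolation=2))
```

```text
t 27.25 pos [470.4 121.1  99.2] rot [178.6   -0.55  41.2 ] F [ 3.5 -4.6 -1.1] w 12.0
MOVE [-0.7 -1.3  0.2] spin 0.002 len 1.0
[-0.68661845 -0.02261973  0.11856236]
```

View pics/w16.png

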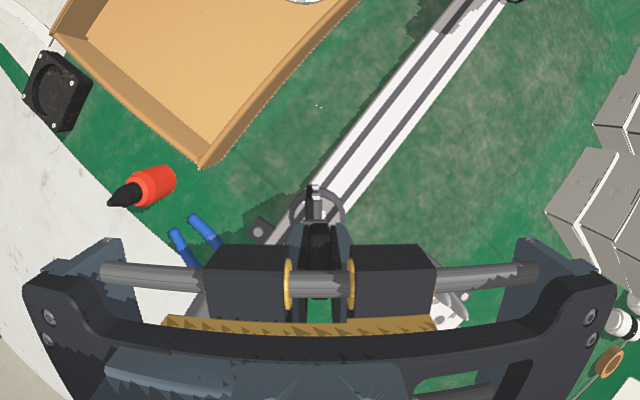

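View pics/s16z.png

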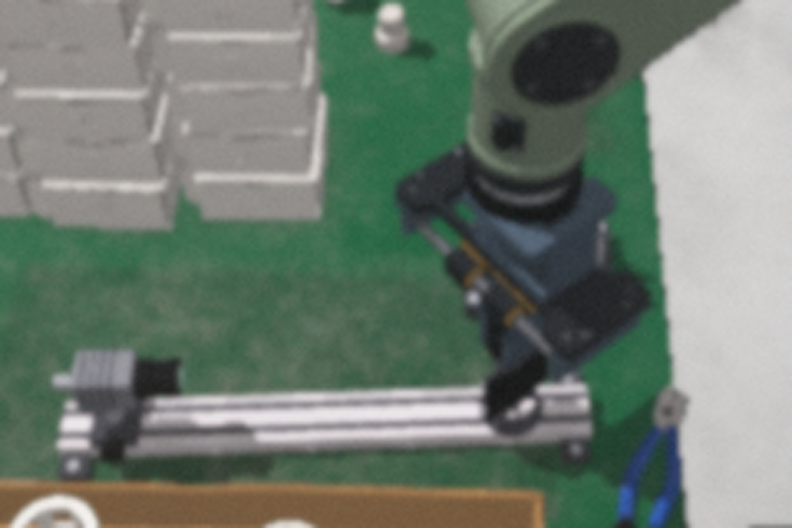

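View pics/t16z.png

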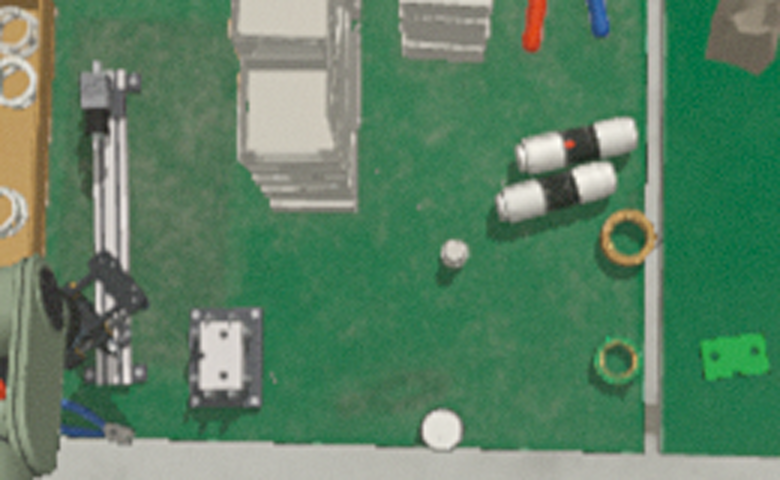

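Run:
```python
from h import *
f=lambda a:np.array(a)/3+[180,110]
ax=toz('top',f([(114,336)]),17)[0]; 
sc=toz('top',f([(196,315),(257,315),(255,403),(194,403)]),17); c=sc.mean(0)
L=sc[0]+sc[1]-sc[2]-sc[3]; yaw=np.arctan2(L[1],L[0])
n=c+25*np.array([-np.sin(yaw),np.cos(yaw),0])
e=toz('top',f([(96,380),(94,150),(131,383),(127,150)]),16); 
for k in (0,2):
    v=e[k+1]-e[k]; print('rail',np.degrees(np.arctan2(v[1],v[0])))
print(ax,c,np.degrees(yaw),n,np.degrees(np.arctan2(*(n-ax)[[1,0]])), 'rail centre', e.mean(0))
# geometric check with current tool yaw
s=env.state(); 
for phi in (3,4,5):
    q=phi+90-s['ee_rot'][2]; th=np.radians(phi-2*q); 
    for A,N in [((469,121.6),(444.7,2.2)),((470.4,121.1),(444.7,2.2)),(ax,n)]:
        d=np.array(N[:2])-np.array(A[:2]); print(phi,round(q,1),'y',round(-np.sin(th)*d[0]+np.cos(th)*d[1],1),'x',round(np.cos(th)*d[0]+np.sin(th)*d[1],1))
```

```text
rail 3.7773480707087006
rail 4.089100843991476
[468.17547069 117.71867735  17.        ] [443.73140078 -23.2211951   17.        ] 1.3232382260232207 [443.15408051   1.77213804  17.        ] -102.17774436559726 rail centre [558.14094609 125.53133754  16.        ]
3 51.8 y -1.9 x 121.8
3 51.8 y -3.4 x 121.6
3 51.8 y -3.3 x 118.6
4 52.8 y 0.2 x 121.8
4 52.8 y -1.3 x 121.6
4 52.8 y -1.2 x 118.6
5 53.8 y 2.3 x 121.8
5 53.8 y 0.8 x 121.6
5 53.8 y 0.9 x 118.6
```

Run:
```python
from h import *
s=env.state(); print(s['time_s'],s['qvel'].round(2),s['gripper_width'])
print(env.job_done())
```

```text
27.25 [-0.05  0.02 -0.04 -0.03  0.01  0.04] 11.954709229742688
the job is handed in; nothing more can be done
None
```

I stacked both loose plates in the nest on top of the base plate and let go of the pack. I then swung the mirror by its handle to about 52.8° (0.92 rad) and handed the job in at 27.3 s, still holding it.

**Pack:** After release, the wrist picture showed all three plates between the pins with notches in line on the mirror side. The outline matched a plate top 52 mm up (81 x 50.4 mm fitted). The fitted pack centre was 1.6 mm off the nest centre in x, against the 4 mm limit. That is probably the front face being picked up in the fit, as other fits disagreed.

**Mirror:**
- **Grip:** The fingers held the handle at 12.0 mm opening with the grip set to 25 N, and the arm was at rest.
- **Aim:** The computed notch offset from the line of sight is between -3.4 and +2.3 mm (limit 12 mm), allowing for rail angles of 3 to 5°. The wrist camera and the separate top camera agree to within about 2 mm.
- **Side force:** About 6 N of side force remained on the tool, from gripping slightly off the mirror's axis.

**Not checked:** I saw no bystander shifted in the last top view, but I did not measure them. I also did not re-measure the pack after swinging the mirror; the last top view still shows it in the nest.

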